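Weigh the soldered coils and pack them

ROBOT

A 6-joint arm with a two-finger parallel gripper is mounted at the origin on the work surface. World frame = base frame: x ahead of the robot, y to its left, z up, the work surface at z = 0. Lengths are in m, angles in rad, forces in N, time in s.
With the tool pointing down it reaches from about 0.25 to 0.775 m from the base axis. Payload 4 kg.
Tool frame: the origin (TCP) lies on the centre line of the jaws, within the pads' length; the fingertips stand robot.tips_ahead ahead of it and the grasp point (between the pads) lies 8 mm behind it (robot.tips_ahead is the distance from the TCP to the fingertips, in m); z points along the fingers, y is the line along which they close (so a half turn about z gives the same grasp; the last joint's range is limited). The gripper opens to 94 mm and grips with 3 to 60 N. Pads are 16 mm wide; open, the fingers measure 119 mm over their backs; the gripper's body (75 mm by 177 mm) begins 78 mm behind the grasp point.
Start: joints at [1.151, 0.087, 1.371, -0, 1.684, -0.103], TCP at [0.171, 0.523, 0.217] pointing down, gripper open.
Joint ranges: [-3.1, 3.1], [-0.76, 2.03], [0.27, 2.55], [-1.08, 4.22], [0.17, 2.65], [-2.57, 2.57]. Speed limits (rad/s): [2.79, 2.79, 3.14, 3.14, 3.14, 3.14].

INTERFACE

Orientations are given as [roll, pitch, yaw] about the fixed x, y, z axes, in that order (R = Rz(yaw) Ry(pitch) Rx(roll)).
In Python, from bench import robot, snapshot, close_job, spotter gives the robot as it stands. The module is installed in compiled form; this text tells all that it offers.
- The arm moves only by the tool servo_tool, never from a script. Its argument "commands" is one flat list of numbers, 7 for each row, row after row: the shift along the tool's x, y, z in m, then the turn, a rotation vector about the tool's x, y, z in degrees, then the finger opening in m, from 0 to 0.094. In form: [x, y, z, ax, ay, az, grip, x, y, z, ax, ay, az, grip, ...]. A call has 1 to 10 rows; each row is the pose to reach, as a shift and turn from the pose commanded when the call began, along the tool's axes at that moment; what a row does not reach only later rows make up. A row lasts 1/8 s, in which the tool goes at most 62.5 mm and 10.7 degrees, less where a joint would pass 70% of its speed; a pose out of reach is approached as far as the arm can. A call with a gripper value outside its range is refused whole. The fingers move at their own pace and stop on an object; the grip force is fixed at half the most. Time passes only in rows, so rows that repeat a pose let the fingers close. It gives the time, the measured TCP pose, the force, the opening and the grip force at its end, in the units of the state.
- robot.get_obs(): the state, without advancing time (a new reading comes with each control period).
- snapshot(name): name is "scene" or "top"; returns a dict with "img" (480x640x3 uint8, blue, green, red), "camera_matrix" (3x3 intrinsics, pixels), "extrinsics" (4x4, takes a point from camera to world coordinates). Camera axes: x right, y down, z forward; pixel columns grow to the right and rows downward; lengths in m; the calibration is good to about 2 mm. A picture is of the moment at which its call begins. There is no depth.
- close_job(): hands the job in; it is judged then, once.
Trained networks look in a picture, given as the dict that the camera call returned (one of the last four; its "shot" number tells which), for a name from the list of things; names that differ only in an ending like _2 or _b are one class to them, and where a whole thing is asked for, a point or a joint stands for the part that bears it (a point fixed in the world has none). Each returns a list of dicts, best first, with "conf" (0 to 1); they miss things now and then, are a little off and sometimes report something else, mostly with a low value. They report only what shows in the picture. A call takes as long as a camera call.
- spotter.trace(name, picture): "region" (480x640 bool, what is visible of it) and "box" ([left, top, width, height] in pixels, round what is visible of it).
The state is a dict: "time": time; "joint_positions": joint angles; "qvel": joint speeds; "joint_torque": joint torques, N m; "tool_pos": TCP position; "ee_rot": TCP orientation; "wrist_force": force on the tool from outside, world axes, zero at the start; "wrist_torque": the same for the moment, N m; "width": finger opening in m; "finger_force": force on a finger pad.
Only numpy, scipy, OpenCV 4.12 (cv2) and the standard library are available. Lean on these libraries where they do the work, as an engineer would, in place of code of your own. Each camera call takes 0.05 s, during which the arm holds its last target. There are 200 camera calls.

TASK

Weigh the coils that stand on the black cable reel as one batch and pack them: first lift the lidded steel canister off the bench scale by its handle, set it down upright and gently (not dropped) on the bench close beside the scale, and, only with the platform bare, press the scale's small zero key (at the left of its panel, seen from the robot) fully down and let it up. Then lay all the coils on the scale's platform together, and only with every one of them on it and let go, press the larger record key (at the right) fully down and let it up. Finally lower every coil into the low-walled yellow bin beside the scale, without dropping them from above its rim, and leave the canister standing beside the scale and everything else on the bench undisturbed.

Things in the scene. Friction and masses are not known exactly. Their poses are not given: they have to be found in the camera images.
- scale: bench scale fixed to the bench; origin on the bench under the centre of its platform; x away from the robot, y to its left at yaw 0. Base 200 x 190 mm below the platform; a sloping front panel 220 mm wide (y) with a display and two keys reaches out to 200 mm in front (-x) of the origin and is at most 53 mm high; the keys stand a little above it.
- platform: flat brushed-steel weighing platform of the scale, 240 (x) x 220 (y) x 10 mm, fixed on it; origin at the centre of its underside
- platform_top (a point): centre of the platform's upper face, 76 mm above the bench, axes as the scale's
- zero_key_top (a point): centre of the top of the zero key: the smaller (26 mm diameter) round white push key, at the left (+y) end of the scale's front panel; tilted 0.22 rad towards the robot; a straight push down of about 6 N at this point works it
- record_key_top (a point): centre of the top of the record key: the larger (38 mm diameter) round white push key, at the right (-y) end of the front panel; tilted 0.22 rad towards the robot; pushed in the same way
- zero_key (a joint): travel of the zero key in m: 0 up, 0.006 fully down, 5 N spring that returns it; it counts as pressed beyond 0.0048 and as let up below 0.0015
- record_key (a joint): travel of the record key in m: 0 up, 0.006 fully down, 5 N spring that returns it; it counts as pressed beyond 0.0048 and as let up below 0.0015
- canister: closed steel canister, 105 mm diameter over its lid, lid top at 104 mm, about 0.6 kg, starts on the scale's platform; origin at the centre of its underside, z up
- canister_grip (a point): middle of the canister's strap handle, 156 mm above its underside: a straight level bar along the canister's x, 112 mm long, 14 mm wide (y) and 12 mm high, carried by two uprights at its ends; 46 mm free between bar and lid
- reel: black plastic cable reel standing on end, fixed: two flanges of 260 mm diameter, 130 mm high in all; origin on the bench at its axis. The coils stand on its flat top flange, 130 mm above the bench
- bin: yellow open plastic bin, fixed, 240 (x) x 260 (y) x 90 mm high, 4 mm walls and floor; origin at the centre of its underside. It and the reel stand on either side of the scale, now one way round, now the other. (A second, fuller yellow bin at the far edge of the bench is stock: leave it)
- coil1: coil: white comb-topped plastic former, a solid block 64 (x) x 40 (y) x 44 mm (z) with a copper winding lying along x in its top; about 110 g; origin at the centre of its underside. Starts upright on the reel's top flange. None if this one is absent from the job (it is also None while the fingers hold it)
- coil2: coil: white comb-topped plastic former, a solid block 64 (x) x 40 (y) x 44 mm (z) with a copper winding lying along x in its top; about 110 g; origin at the centre of its underside. Starts upright on the reel's top flange. None if this one is absent from the job (it is also None while the fingers hold it)
- coil3: coil: white comb-topped plastic former, a solid block 64 (x) x 40 (y) x 44 mm (z) with a copper winding lying along x in its top; about 110 g; origin at the centre of its underside. Starts upright on the reel's top flange. None if this one is absent from the job (it is also None while the fingers hold it)
- coil4: coil: white comb-topped plastic former, a solid block 64 (x) x 40 (y) x 44 mm (z) with a copper winding lying along x in its top; about 110 g; origin at the centre of its underside. Starts upright on the reel's top flange. None if this one is absent from the job (it is also None while the fingers hold it)
- solder_spool: bystander: green-flanged solder spool standing on end, 60 mm diameter, 52 mm high; origin at the centre of its underside
- flux_jar: bystander: jar, 56 mm diameter, 75 mm high; origin at the centre of its underside
- sponge_tray: bystander: black tray with a sponge, 70 x 85 x 28 mm, behind the scale; origin at the centre of its underside
- brush: bystander: brush, 140 mm long, lying at the right side of the bench; origin under its middle
- tape_roll: bystander: roll of tape lying flat, 84 mm diameter, 24 mm high, behind the scale; origin at the centre of its underside
- pin_cup: bystander: grey cup, 68 mm diameter, 60 mm high, behind the scale; origin at the centre of its underside
- screwdriver: bystander: screwdriver, 170 mm long, lying at the left side of the bench; origin under its middle

How it is judged:
By the outcome, as a careful person would: the job done as asked, in the order asked, and still so for the second after the job is handed in, with the robot touching nothing.
Of coil1, coil2, coil3, coil4 only 2 to 4 are there at a start; the rules pass over those that are not, and their reading is None.
At some moment in a run one of coil1, coil2, coil3, coil4, canister may be knocked a few centimetres aside while the robot is not near it.
It also fails if it takes over 210 s, if anything falls off the work surface, if the arm or the gripper's body presses on something with over 40 N, if the wrist force passes 120 N, or if a joint passes its speed limit or range.

## Working session

There is one attempt and no reset: what is moved stays moved. The work goes in short steps, Python scripts to look and compute and a tool call to move; the robot and the scene stay as the last step left them, time stands still between calls to the robot, and variables do not carry over. Pictures are saved under pics/ and viewed, at most 14 in all, crops included, and the job is handed in when it is done.

Besides the shell and the picture viewer there is one more tool, called after "Emit:" as name(argument=value, ...), one argument or row to a line, values as JSON. servo_tool: Moves the arm, as the interface text tells. Its arguments: {"type":"object","properties":{"commands":{"type":"array","items":{"type":"number"}}},"required":["commands"]}

```bash
mkdir -p pics; python3 - <<'E'
from bench import robot, snapshot, spotter
import cv2,numpy as np
o=robot.get_obs(); print(o, robot.tips_ahead)
for n in("scene","top"):
    s=snapshot(n); cv2.imwrite(f"pics/{n}0.png",s["img"]); print(n,s["camera_matrix"].tolist(),np.round(s["extrinsics"],4).tolist())
    for k in("scale","platform","zero_key","record_key","canister","canister_grip","reel","bin","coil1"):
        r=spotter.trace(k,s)
        print(k,[(round(d["conf"],2),d["box"],[round(float(v),1) for v in np.argwhere(d["region"]).mean(0)[::-1]]) for d in r[:6]])
E
```

```text
{'time': 0.0, 'joint_positions': array([ 1.15086356e+00,  8.79695991e-02,  1.37223042e+00,  1.67506356e-05,
        1.68361757e+00, -1.03102868e-01]), 'qvel': array([ 0.00247196, -0.0007773 , -0.00102117,  0.00059489,  0.00097232,
        0.00111145]), 'joint_torque': array([-3.69120244e-04, -3.40168476e+01, -3.02433479e+01,  7.16285803e-02,
        3.30072746e-02, -1.50052288e-04]), 'tool_pos': array([0.17114142, 0.52214416, 0.21530828]), 'ee_rot': array([-3.13938125e+00, -2.45550746e-04,  2.82476436e+00]), 'wrist_force': array([ 0.00078896, -0.63753315, -0.71944713]), 'wrist_torque': array([0.00328222, 0.02869075, 0.00541707]), 'finger_force': 0.0, 'width': 0.09391885944947147} 0.011
scene [[614.9489732718259, 0.0, 320.9890240686982], [0.0, 614.9489732718259, 239.1607275696837], [0.0, 0.0, 1.0]] [[-0.5921, 0.5121, -0.6222, 1.8722], [0.8055, 0.3968, -0.44, 0.9251], [0.0216, -0.7618, -0.6475, 1.4992], [0.0, 0.0, 0.0, 1.0]]
scale [(0.6, [274.4, 231.7, 97.4, 72.4], [320.6, 269.6]), (0.43, [417.9, 245.3, 21.2, 18.8], [426.4, 250.3])]
platform [(0.63, [271.0, 231.9, 93.1, 66.5], [315.7, 
[... 1157 characters left out ...]
5, 19.2, 46.7], [503.8, 284.2])]
canister [(0.92, [285.8, 212.1, 36.9, 41.2], [303.6, 231.8]), (0.43, [132.6, 292.3, 8.4, 27.9], [135.8, 305.9])]
canister_grip [(0.78, [288.8, 209.3, 34.8, 41.0], [303.8, 232.3])]
reel [(0.89, [149.4, 237.9, 94.1, 93.9], [197.4, 284.4]), (0.67, [356.4, 168.1, 25.0, 27.2], [367.9, 179.3])]
bin [(0.64, [380.7, 231.9, 100.8, 89.7], [430.0, 275.6]), (0.45, [272.2, 188.5, 85.3, 112.1], [315.1, 243.3])]
coil1 [(0.91, [159.7, 261.0, 31.3, 17.1], [172.4, 268.6]), (0.74, [165.2, 294.1, 23.7, 17.2], [177.6, 302.4]), (0.72, [194.5, 291.1, 24.5, 18.6], [205.8, 299.4]), (0.72, [187.1, 257.1, 29.9, 15.6], [201.9, 262.4]), (0.68, [272.1, 186.4, 79.1, 88.7], [313.9, 228.3])]
```

```bash
python3 - <<'E'
import cv2
a=cv2.imread("pics/top0.png"); c=a[160:340,130:500]; cv2.imwrite("pics/topcrop0.png",cv2.resize(c,None,fx=2.16,fy=2.16,interpolation=cv2.INTER_CUBIC))
a=cv2.imread("pics/scene0.png"); c=a[150:340,210:490]; cv2.imwrite("pics/scenecrop0.png",cv2.resize(c,None,fx=2.8,fy=2.8,interpolation=cv2.INTER_CUBIC))
E
```

```text
(no output)
```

View pics/topcrop0.png

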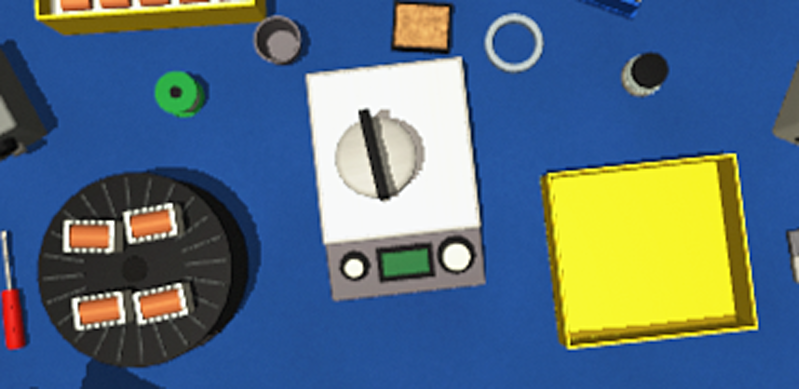

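View pics/scenecrop0.png

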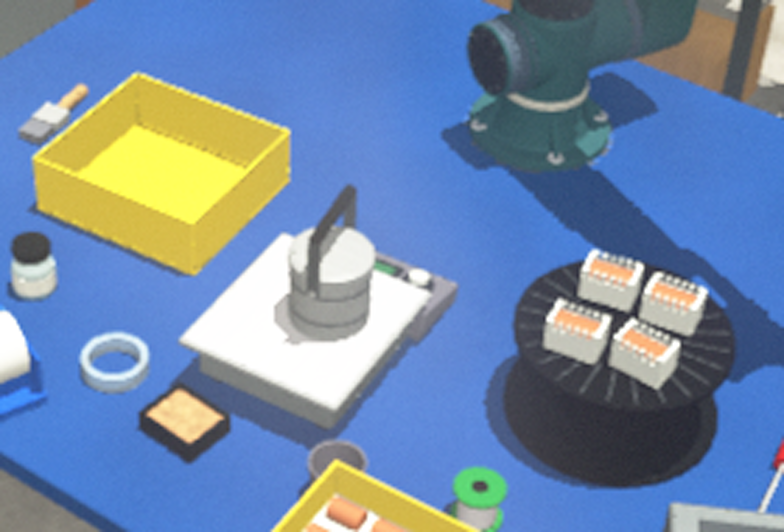

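View pics/top0.png

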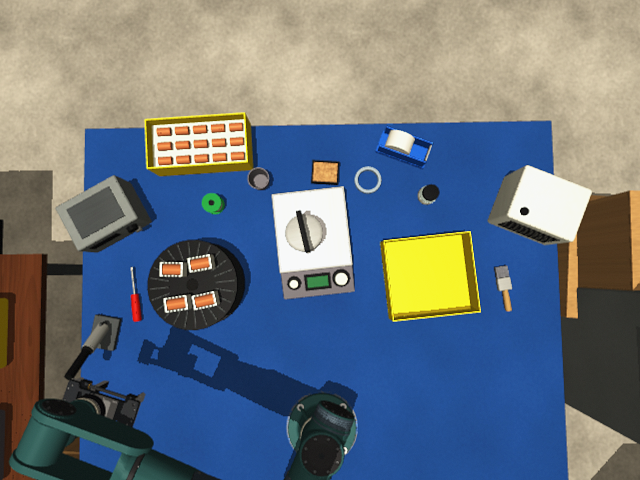

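The top view shows four coils on the reel at the left and the canister on the platform, with its dark handle running from about (301,211) to (309,250). The zero key is at (294,283), the record key at (342,278), and the bin is at the right. The canister has free bench at the scale's rear left, around (250,225). Next I'll fit the poses.

```bash
cat > h.py <<'E'
from bench import robot, snapshot, spotter
import cv2,numpy as np
from scipy.optimize import minimize
from scipy.spatial.transform import Rotation as R
def proj(s,P):
    P=np.atleast_2d(P).astype(float); E=np.linalg.inv(s["extrinsics"]); c=P@E[:3,:3].T+E[:3,3]
    u=c@s["camera_matrix"].T; return u[:,:2]/u[:,2:]
def ray(s,uv,z):
    d=s["extrinsics"][:3,:3]@np.linalg.solve(s["camera_matrix"],[uv[0],uv[1],1]); o=s["extrinsics"][:3,3]
    return o+d*(z-o[2])/d[2]
def box(a,b,z0,z1): return np.array([[x,y,z] for x in(-a/2,a/2) for y in(-b/2,b/2) for z in(z0,z1)])
def cyl(r,z0,z1): return np.array([[r*np.cos(t),r*np.sin(t),z] for t in np.linspace(0,6.28,24) for z in(z0,z1)])
def place(p,M,z=0): return np.c_[M[:,:2]@np.array([[np.cos(p[2]),np.sin(p[2])],[-np.sin(p[2]),np.cos(p[2])]])+p[:2],M[:,2]+z]
def fit(views,M,p0,z=0,yaw=True):
    "views: [(shot,region)]; maximise the IoU of convex silhouettes, 4x supersampled"
    def cost(q):
        p=[q[0],q[1],q[2]*3 if yaw else p0[2]]; t=0
        for s,g in views:
            u=proj(s,place(p,M,z)); m=np.zeros((480*4,640*4),np.uint8)
            cv2.fillConvexPoly(m,cv2.convexHull(np.round(u*4+1.5).astype(np.int32)),1)
            g4=g if g.shape[0]>480 else cv2.resize(g.astype(np.uint8),None,fx=4,fy=4,interpolation=cv2.INTER_NEAREST)
            t+=1-(m&g4).sum()/max((m|g4).sum(),1)
        return t/len(views)
    views=[(s,cv2.resize(g.astype(np.uint8),None,fx=4,fy=4,interpolation=cv2.INTER_NEAREST)) for s,g in views]
    q0=np.array([p0[0],p0[1],p0[2]/3]); S=np.vstack([q0,q0+[.012,0,0],q0+[0,.012,0],q0+[0,0,.07]])
    r=minimize(cost,q0,method="Nelder-Mead",options=dict(initial_simplex=S,maxfev=130,xatol=2e-4,fatol=1e-4))
    return np.array([r.x[0],r.x[1],r.x[2]*3 if yaw else p0[2]]),1-r.fun
COIL=box(.064,.040,0,.044)
def coils(s,z,conf=.4):
    "centres and yaw of the coils whose undersides are at z"
    out=[]
    for d in spotter.trace("coil1",s):
        if d["conf"]<conf or not 150<d["region"].sum()<900: continue
        c=np.argwhere(d["region"]).mean(0)[::-1]; w=ray(s,c,z+.035)
        g=s["img"].astype(int); o=d["region"]&(g[...,2]-g[...,0]>60); yaw=np.nan   # copper
        if o.sum()>20:
            pts=np.array([ray(s,p[::-1],z+.044)[:2] for p in np.argwhere(o)]); e=np.linalg.eigh(np.cov(pts.T))[1][:,1]
            yaw=(np.arctan2(e[1],e[0])+np.pi/2)%np.pi-np.pi/2; wc=pts.mean(0)
        else: wc=w[:2]
        out.append((np.round(wc,4),round(yaw,3),fit([(s,d["region"])],COIL,[wc[0],wc[1],0 if np.isnan(yaw) else yaw],z),round(d["conf"],2)))
    return out
def go(target,yaw=None,o=None):
    "shift (mm, tool axes) and turn (deg) from the measured pose; tool down, closing axis yaw (mod pi)"
    o=o or robot.get_obs(); T=R.from_euler("xyz",o["ee_rot"]); d=T.inv().apply(np.array(target)-o["tool_pos"])*1000
    tv=[0,0,0]
    if yaw is not None:
        best=None
        for k in(0,np.pi):
            G=R.from_euler("xyz",[np.pi,0,yaw+k-np.pi/2]); v=(T.inv()*G).as_rotvec(degrees=True)   # tool y at yaw
            if best is None or np.linalg.norm(v)<np.linalg.norm(best): best=v
        tv=best
    return np.round(d,1),np.round(tv,1)
E
python3 - <<'E'
from h import *
s=snapshot("top"); t=snapshot("scene")
def reg(n,v,i=0): return spotter.trace(n,v)[i]["region"]
print("top/scene coils"); 
for v in(s,t):
    for c in coils(v,.13): print(c)
# platform: the scale
g=reg("platform",s)|reg("canister",s); print("platform top",fit([(s,g)],box(.24,.22,.066,.076),[.5,.0,0]))
g2=reg("platform",t); print("platform scene", fit([(t,g2|reg("canister",t))],box(.24,.22,.066,.076),[.5,.0,0]))
print("reel",fit([(s,reg("reel",s))],cyl(.13,.12,.13),[.4,.37,0],0,False))
print("bin",fit([(s,reg("bin",s))],box(.24,.26,0,.09),[.4,-.33,0]))
print("bin2",fit([(t,reg("bin",t))],box(.24,.26,0,.09),[.4,-.33,0]))
cr=reg("canister",s); hsv=s["img"].max(2); dark=cr&(hsv<70)
pts=np.array([ray(s,p[::-1],.076+.162)[:2] for p in np.argwhere(dark)]); e=np.linalg.eigh(np.cov(pts.T)); print("bar",pts.mean(0),len(pts),np.arctan2(e[1][1,1],e[1][0,1]),np.ptp(pts@e[1][:,1]))
lid=cr&~dark; c=np.argwhere(cr).mean(0)[::-1]
for n in("solder_spool","pin_cup","flux_jar","tape_roll","sponge_tray"):
    r=spotter.trace(n,s); 
    if r: print(n,round(r[0]["conf"],2),ray(s,np.argwhere(r[0]["region"]).mean(0)[::-1],.05)[:2])
for px in((293.9,282.7),(341.6,277.6)): print(ray(s,px,.05))
E
```

```text
top/scene coils
(array([0.4029, 0.3173]), np.float64(-1.348), (array([ 0.40403971,  0.31790622, -1.39317747]), np.float64(0.9113586444932539)), 0.87)
(array([0.3956, 0.3959]), np.float64(-1.414), (array([ 0.39672406,  0.39603648, -1.42812851]), np.float64(0.9258869512928443)), 0.75)
(array([0.5056, 0.3303]), np.float64(-1.395), (array([ 0.50700563,  0.33095025, -1.3626798 ]), np.float64(0.9296677097302936)), 0.68)
(array([0.4904, 0.4088]), np.float64(1.547), (array([0.49196511, 0.41106243, 1.53328357]), np.float64(0.9496845668564394)), 0.67)
(array([0.4992, 0.4156]), np.float64(1.529), (array([0.49416166, 0.41427665, 1.59408357]), np.float64(0.8585992907801419)), 0.94)
(array([0.4113, 0.3255]), np.float64(-1.377), (array([ 0.4063602 ,  0.32360443, -1.33745469]), np.float64(0.9040683073832245)), 0.72)
(array([0.5155, 0.3369]), np.float64(-1.403), (array([ 0.51347314,  0.33686343, -1.31144516]), np.float64(0.8826018808777429)), 0.59)
(array([0.4051, 0.403 ]), np.float64(-1.406), (array([ 0.40085437,  0.40114329, -1.35404469]), np.float64(0.888635251915865)), 0.58)
platform top (array([0.60536093, 0.01928281, 0.09338602]), np.float64(0.9731614763307964))Traceback (most recent call last):
  File "<stdin>", line 9, in <module>
  File "<stdin>", line 3, in reg
IndexError: list index out of range
```

```bash
python3 - <<'E'
from h import *
s=snapshot("top"); t=snapshot("scene")
def reg(n,v,i=0):
    r=spotter.trace(n,v); return r[i]["region"] if len(r)>i else np.zeros((480,640),bool)
g2=reg("platform",t)
if g2.any(): print("platform scene", fit([(t,g2|reg("canister_grip",t))],box(.24,.22,.066,.076),[.6,.02,.09]))
print("reel",fit([(s,reg("reel",s))],cyl(.13,.12,.13),[.4,.37,0],0,False))
for v in(s,t):
    for d in spotter.trace("bin",v)[:2]: 
        c=ray(v,np.argwhere(d["region"]).mean(0)[::-1],.04); print("bin",d["conf"],fit([(v,d["region"])],box(.24,.26,0,.09),[c[0],c[1],.09]))
for n in("solder_spool","pin_cup","flux_jar","tape_roll","sponge_tray"):
    r=spotter.trace(n,s)
    if r: print(n,round(r[0]["conf"],2),ray(s,np.argwhere(r[0]["region"]).mean(0)[::-1],.05)[:2])
for px in((293.9,282.7),(341.6,277.6)): print("key",ray(s,px,.05))
cr=reg("canister_grip",s)
ys,xs=np.where(cr); sub=s["img"][ys.min()-2:ys.max()+3,xs.min()-2:xs.max()+3].max(2)
dark=np.zeros((480,640),bool); dark[ys.min()-2:ys.max()+3,xs.min()-2:xs.max()+3]=sub<70
pts=np.array([ray(s,p[::-1],.076+.162)[:2] for p in np.argwhere(dark)]); e=np.linalg.eigh(np.cov(pts.T)); print("bar",pts.mean(0),len(pts),np.arctan2(e[1][1,1],e[1][0,1]),np.ptp(pts@e[1][:,1]))
# scene: bar pixels
for d in spotter.trace("canister_grip",t)[:1]:
    dk=d["region"]&(t["img"].max(2)<75); p=np.argwhere(dk).mean(0)[::-1]; print("scene dark",dk.sum(),p,ray(t,p,.232)); 
    print("body fit",fit([(t,d["region"])],np.r_[cyl(.0525,0,.104),box(.112,.014,.104,.162)],[.63,.05,.2],.076))
E
```

```text
platform scene (array([0.60575884, 0.02359159, 0.081683  ]), np.float64(0.8694531073052598))
reel (array([0.44753426, 0.36026811, 0.        ]), np.float64(0.700560080088747))
bin 0.78 (array([ 0.46140039, -0.33235607,  0.09016852]), np.float64(0.9824899360351683))
bin 0.63 (array([0.70150453, 0.20581755, 0.95056892]), np.float64(0.04774200167575793))
bin 0.72 (array([ 0.46325235, -0.3260427 ,  0.08389848]), np.float64(0.9587125996254519))
solder_spool 0.89 [0.69148808 0.32084266]
pin_cup 0.53 [0.38990981 0.42913877]
flux_jar 0.77 [ 0.71015219 -0.3385209 ]
tape_roll 0.87 [ 0.75567897 -0.1529252 ]
sponge_tray 0.92 [ 0.78306336 -0.02376212]
key [0.44436627 0.0761794  0.05      ]
key [ 0.45748508 -0.0686458   0.05      ]
bar [0.5842323  0.03858978] 204 -2.9267244455047763 0.1109163484005653
scene dark 0 [nan nan] [nan nan nan]
body fit (array([0.5882386 , 0.04193543, 0.03891469]), np.float64(0.8488515356859985))<stdin>:21: RuntimeWarning: Mean of empty slice.
  ret = um.true_divide(
```

```bash
python3 - <<'E'
from h import *
print(go([.5855,.0395,.30],1.786)); print(go([.5855,.0395,.224],1.786))
E
```

```text
(array([-544.1, -330.1,  -83.5]), array([  0. ,   0. , -30.5]))
(array([-544.1, -330.1,   -7.5]), array([  0. ,   0. , -30.5]))
```

Emit:
servo_tool(
  commands=[-20,0,0,0,0,0,0.094],
)

```text
time: 2.17
tool_pos: [0.2285, 0.5044, 0.2167]
ee_rot: [3.141, -0.001, 2.832]
wrist_force: [0.2, 0.9, -0.6]
width: 0.0936
finger_force: 0.0
```

That shift was meant in metres and I sent 20. The row limit held it to about 6 cm over free space, so nothing was touched. I'll work the move out again from here.

```bash
python3 - <<'E'
from h import *
print(go([.5855,.0395,.30],1.786)); print(go([.5855,.0395,.224],1.786))
E
```

```text
(array([-481.6, -333.9,  -84.2]), array([  0.1,  -0. , -30.1]))
(array([-481.7, -334. ,   -8.2]), array([  0.1,  -0. , -30.1]))
```

Emit:
servo_tool(
  commands=[-0.02,-0.02,-0.05,0,0,0,0.06,-0.05,-0.035,-0.084,0,0,-8,0.06,-0.482,-0.334,-0.084,0,0,-30,0.06,-0.482,-0.334,-0.084,0,0,-30,0.06,-0.482,-0.334,-0.084,0,0,-30,0.06,-0.482,-0.334,-0.084,0,0,-30,0.06,-0.482,-0.334,-0.084,0,0,-30,0.06,-0.482,-0.334,-0.084,0,0,-30,0.06,-0.482,-0.334,-0.084,0,0,-30,0.06,-0.482,-0.334,-0.084,0,0,-30,0.06],
)

```text
time: 3.42
tool_pos: [0.5622, 0.065, 0.3007]
ee_rot: [3.141, 0.001, -2.935]
wrist_force: [0.9, 0.6, -0.1]
width: 0.06
finger_force: 0.0
```

```bash
python3 - <<'E'
from h import *
print(go([.5855,.0395,.30],1.786)); print(go([.5855,.0395,.224],1.786))
E
```

```text
(array([-17.6, -29.7,   0.7]), array([ 0. ,  0. , -0.5]))
(array([-17.5, -29.7,  76.7]), array([ 0. ,  0. , -0.5]))
```

Emit:
servo_tool(
  commands=[0,0,0,0,0,0,0.06,0,0,0,0,0,0,0.06],
)

```text
time: 3.68
tool_pos: [0.561, 0.0669, 0.3003]
ee_rot: [3.141, -0.0, -2.935]
wrist_force: [0.6, 0.9, 0.4]
width: 0.0601
finger_force: 0.0
```

```bash
python3 - <<'E'
from h import *
print(robot.get_obs()["tool_pos"]);print(go([.5855,.0395,.30],1.786)); print(go([.5855,.0395,.224],1.786))
t=snapshot("scene"); cv2.imwrite("pics/s1.png",cv2.resize(t["img"][150:310,240:420],None,fx=4,fy=3.75,interpolation=cv2.INTER_CUBIC))
E
```

```text
[0.56101066 0.0669475  0.30034518]
(array([-18.3, -31.9,   0.3]), array([ 0. , -0. , -0.5]))
(array([-18.4, -31.9,  76.3]), array([ 0. , -0. , -0.5]))
```

View pics/s1.png

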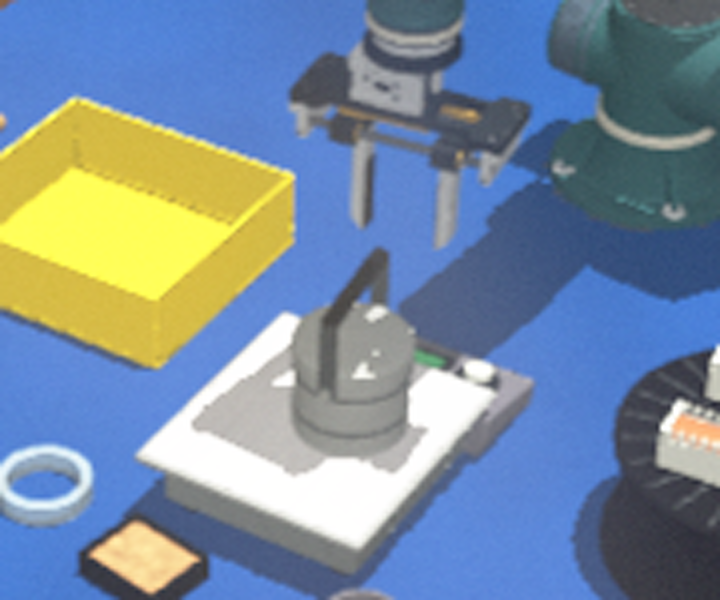

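The fingers hang above and a little in front of the handle bar, with their closing axis square to it. I'll shift over, descend and close.

Emit:
servo_tool(
  commands=[-0.018,-0.032,0,0,0,-0.5,0.06,-0.018,-0.032,0.03,0,0,-0.5,0.06,-0.018,-0.032,0.06,0,0,-0.5,0.06,-0.018,-0.032,0.076,0,0,-0.5,0.06,-0.018,-0.032,0.076,0,0,-0.5,0.04],
)

```text
time: 4.35
tool_pos: [0.5844, 0.0403, 0.2237]
ee_rot: [3.141, -0.002, -2.924]
wrist_force: [-0.2, 0.7, -0.3]
width: 0.0532
finger_force: 0.0
```

Emit:
servo_tool(
  commands=[0,0,0,0,0,0,0,0,0,0,0,0,0,0,0,0,0,0,0,0,0,0,0,0,0,0,0,0,0,0,0,0,0,0,0],
)

```text
time: 4.97
tool_pos: [0.5855, 0.0397, 0.2249]
ee_rot: [3.141, 0.001, -2.926]
wrist_force: [-0.6, 1.8, 1.3]
width: 0.0142
finger_force: 30.0
```

```bash
python3 - <<'E'
from h import *
o=robot.get_obs(); print(o["width"],o["finger_force"],o["wrist_force"],o["tool_pos"])
d=np.array([.62,.203])-[.5855,.0395]
p=o["tool_pos"]; print(go([p[0],p[1],.28])); print(go([p[0]+d[0],p[1]+d[1],.28])); print(go([p[0]+d[0],p[1]+d[1],p[2]-.076]))
E
```

```text
0.014156572644421403 30.000380873680115 [-0.64705297  1.78279882  1.26993986] [0.58545431 0.03966935 0.22490142]
(array([ -0. ,   0.1, -55.1]), array([0, 0, 0]))
(array([-68.8, 152.4, -54.9]), array([0, 0, 0]))
(array([-68.7, 152.2,  76.2]), array([0, 0, 0]))
```

Emit:
servo_tool(
  commands=[0,0,-0.02,0,0,0,0,0,0,-0.045,0,0,0,0,-0.015,0.035,-0.055,0,0,0,0,-0.035,0.075,-0.055,0,0,0,0,-0.055,0.12,-0.055,0,0,0,0,-0.069,0.152,-0.055,0,0,0,0,-0.069,0.152,-0.03,0,0,0,0,-0.069,0.152,0.01,0,0,0,0,-0.069,0.152,0.045,0,0,0,0,-0.069,0.152,0.06,0,0,0,0],
)

```text
time: 6.22
tool_pos: [0.6178, 0.2016, 0.1589]
ee_rot: [-3.141, -0.01, -2.926]
wrist_force: [-0.7, -0.6, -5.2]
width: 0.0136
finger_force: 30.0
```

```bash
python3 - <<'E'
from h import *
o=robot.get_obs(); print(o["width"],o["finger_force"],o["wrist_force"],o["tool_pos"])
print(go([.62,.203,.1489]))
t=snapshot("scene"); cv2.imwrite("pics/s2.png",cv2.resize(t["img"][170:330,270:480],None,fx=3.7,fy=3.7,interpolation=cv2.INTER_CUBIC))
E
```

```text
0.013569242784515644 29.998575747013092 [-0.7045977  -0.63803259 -5.16707352] [0.61782944 0.20159111 0.15891855]
(array([-2.5,  0.9, 10. ]), array([0, 0, 0]))
```

View pics/s2.png

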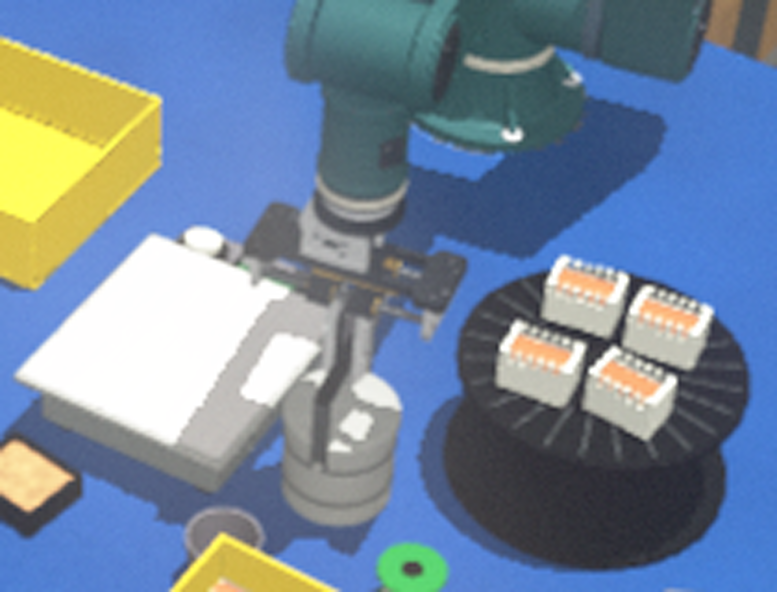

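The canister hangs upright just left of the scale, clear of the pin cup and the spool. I'll lower the last 10 mm slowly.

Emit:
servo_tool(
  commands=[0,0,0.004,0,0,0,0,0,0,0.007,0,0,0,0,0,0,0.008,0,0,0,0,0,0,0.009,0,0,0,0,0,0,0.01,0,0,0,0,0,0,0.01,0,0,0,0],
)

```text
time: 7.02
tool_pos: [0.6202, 0.2024, 0.1545]
ee_rot: [3.142, -0.0, -2.926]
wrist_force: [-0.4, -1.1, -5.1]
width: 0.0139
finger_force: 30.0
```

Emit:
servo_tool(
  commands=[0,0,0.002,0,0,0,0,0,0,0.003,0,0,0,0,0,0,0.004,0,0,0,0,0,0,0.005,0,0,0,0,0,0,0.005,0,0,0,0],
)

```text
time: 7.65
tool_pos: [0.6203, 0.2024, 0.1495]
ee_rot: [3.142, 0.0, -2.926]
wrist_force: [0.1, 1.3, -5.9]
width: 0.0136
finger_force: 30.0
```

Emit:
servo_tool(
  commands=[0,0,0.0005,0,0,0,0,0,0,0.001,0,0,0,0,0,0,0.001,0,0,0,0],
)

```text
time: 8.02
tool_pos: [0.6205, 0.2026, 0.1494]
ee_rot: [3.141, 0.001, -2.926]
wrist_force: [-1.2, -0.2, -0.9]
width: 0.0134
finger_force: 30.0
```

Emit:
servo_tool(
  commands=[0,0,0,0,0,0,0.05,0,0,0,0,0,0,0.05,0,0,0,0,0,0,0.05,0,0,0,0,0,0,0.05,0,0,-0.03,0,0,0,0.05,0,0,-0.09,0,0,0,0.05,0,0,-0.1,0,0,0,0.0,0,0,-0.1,0,0,0,0.0],
)

```text
time: 9.02
tool_pos: [0.6207, 0.2024, 0.2494]
ee_rot: [3.142, 0.002, -2.926]
wrist_force: [0.7, -0.8, -0.1]
width: 0.0335
finger_force: 0.0
```

```bash
python3 - <<'E'
from h import *
o=robot.get_obs(); print(o["width"],o["tool_pos"],o["wrist_force"])
print(go([.442,.076,.25],1.66),go([.442,.076,.073],1.66))
t=snapshot("scene")
for d in spotter.trace("canister_grip",t)[:1]: print(d["conf"],fit([(t,d["region"])],np.r_[cyl(.0525,0,.104),box(.112,.014,.104,.162)],[.62,.20,.2],0))
for n in("record_key_top","zero_key_top"): print(n,[(round(d["conf"],2),d["box"]) for d in spotter.trace(n,t)])
cv2.imwrite("pics/s3.png",cv2.resize(t["img"][200:300,300:430],None,fx=5,fy=5,interpolation=cv2.INTER_CUBIC))
E
```

```text
0.03350693779186315 [0.62070895 0.202436   0.24944346] [ 0.74169927 -0.77681729 -0.09170595]
(array([201.6, -85.3,  -1. ]), array([0. , 0.1, 7.2])) (array([202. , -85.3, 176. ]), array([0. , 0.1, 7.2]))
0.72 (array([0.62555956, 0.20630165, 0.14296919]), np.float64(0.8620369980194682))
record_key_top []
zero_key_top []
```

View pics/s3.png

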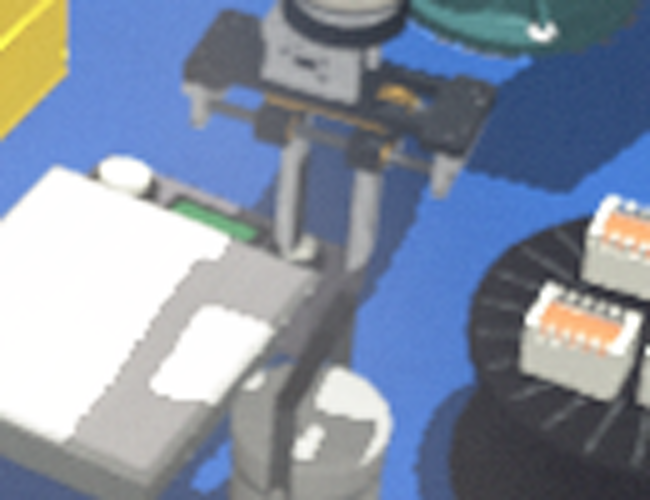

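The canister stands upright and the platform is bare. The record key's top shows at scene pixel (325.4, 234.3). I'll triangulate its height.

```bash
python3 - <<'E'
from h import *
s=snapshot("top"); t=snapshot("scene")
for z in(.045,.05,.055,.06,.065): print(z,ray(s,(341.6,277.6),z)[:2],ray(t,(325.4,234.3),z)[:2])
g=s["img"]; m=(g.min(2)>170)
for x,y in((294,283),(342,278)):
    sub=np.zeros_like(m); sub[y-8:y+9,x-8:x+9]=m[y-8:y+9,x-8:x+9]; p=np.argwhere(sub); print(p.mean(0)[::-1],len(p),ray(s,p.mean(0)[::-1],.055))
E
```

```text
0.045 [ 0.45741505 -0.06883105] [ 0.44244545 -0.06670047]
0.05 [ 0.45748508 -0.0686458 ] [ 0.44736127 -0.06329032]
0.055 [ 0.45755511 -0.06846055] [ 0.45227708 -0.05988017]
0.06 [ 0.45762515 -0.0682753 ] [ 0.4571929  -0.05647002]
0.065 [ 0.45769518 -0.06809005] [ 0.46210871 -0.05305987]
[nan nan] 0 [nan nan nan]
[340.93859649 278.46491228] 114 [ 0.45498233 -0.06641488  0.055     ]<stdin>:6: RuntimeWarning: Mean of empty slice.
  ret = um.true_divide(
```

Emit:
servo_tool(
  commands=[0.06,-0.026,0,0,0,3,0,0.12,-0.05,0,0,0,7,0,0.17,-0.072,0,0,0,7,0,0.202,-0.085,0,0,0,7,0,0.202,-0.085,0.06,0,0,7,0,0.202,-0.085,0.12,0,0,7,0,0.202,-0.085,0.155,0,0,7,0,0.202,-0.085,0.172,0,0,7,0,0.202,-0.085,0.172,0,0,7,0],
)

```text
time: 10.45
tool_pos: [0.4405, 0.0762, 0.0757]
ee_rot: [3.141, -0.002, -3.048]
wrist_force: [-0.2, 0.4, 0.1]
width: 0.0007
finger_force: 0.0
```

```bash
python3 - <<'E'
from h import *
o=robot.get_obs(); print(o["width"],o["tool_pos"],o["wrist_force"])
print(go([.442,.076,.072],1.66))
E
```

```text
0.0006925381890917309 [0.44053499 0.07615651 0.07569434] [-0.23052318  0.42776872  0.09021415]
(array([-1.5, -0.3,  3.7]), array([ 0. , -0.1,  0.2]))
```

Emit:
servo_tool(
  commands=[-0.001,0,0.008,0,0,0,0,-0.001,0,0.012,0,0,0,0,-0.001,0,0.012,0,0,0,0],
)

```text
time: 10.82
tool_pos: [0.4448, 0.0764, 0.0671]
ee_rot: [-3.141, 0.007, -3.048]
wrist_force: [1.9, 0.1, 5.9]
width: 0.0002
finger_force: 2.4
```

Emit:
servo_tool(
  commands=[0,0,0.002,0,0,0,0,0,0,0.004,0,0,0,0,0,0,0.004,0,0,0,0],
)

```text
time: 11.2
tool_pos: [0.4453, 0.0765, 0.0663]
ee_rot: [-3.141, 0.008, -3.048]
wrist_force: [-4.6, -0.6, 20.1]
width: 0.0002
finger_force: 10.4
```

Emit:
servo_tool(
  commands=[0,0,-0.004,0,0,0,0,0,0,-0.012,0,0,0,0,0,0,-0.05,0,0,0,0,0,0,-0.11,0,0,0,0,0,0,-0.17,0,0,0,0.06,0,0,-0.17,0,0,0,0.06],
)

```text
time: 11.95
tool_pos: [0.4445, 0.0764, 0.2364]
ee_rot: [-3.141, 0.011, -3.048]
wrist_force: [-0.2, 0.3, -0.6]
width: 0.0169
finger_force: 0.0
```

```bash
python3 - <<'E'
from h import *
o=robot.get_obs(); print(o["width"],o["tool_pos"],o["wrist_force"])
for n in("top","scene"):
    v=snapshot(n)
    for c in coils(v,.13): print(n,*c)
    cv2.imwrite(f"pics/{n}4.png",v["img"])
E
```

```text
0.016934063421494006 [0.44451475 0.07638493 0.23643466] [-0.24207722  0.26610693 -0.6395812 ]
top [0.5056 0.3303] -1.395 (array([ 0.50759786,  0.32978711, -1.42188387]), np.float64(0.9342125208428074)) 0.87
top [0.403  0.3172] -1.357 (array([ 0.40375446,  0.31786545, -1.38500506]), np.float64(0.9360681114551084)) 0.85
top [0.3956 0.3959] -1.414 (array([ 0.39666632,  0.39632646, -1.41233684]), np.float64(0.9329203807221634)) 0.78
top [ 0.7566 -0.0222] 1.486 (array([ 0.76515404, -0.02237712,  1.61162626]), np.float64(0.5975812407680945)) 0.71
top [0.4904 0.4088] 1.547 (array([0.49227514, 0.40896765, 1.52145754]), np.float64(0.9322296147300015)) 0.65
scene [0.4115 0.3255] -1.375 (array([ 0.40727963,  0.32310797, -1.36124444]), np.float64(0.9351157482882295)) 0.86
scene [0.4989 0.4155] 1.538 (array([0.49466061, 0.41560825, 1.39940386]), np.float64(0.906761565836299)) 0.85
scene [0.4051 0.403 ] -1.406 (array([ 0.39995638,  0.4029448 , -1.34090521]), np.float64(0.9097621000820345)) 0.75
scene [0.5155 0.3369] -1.403 (array([ 0.50969964,  0.33570365, -1.31102902]), np.float64(0.8529458221450008)) 0.73
```

View pics/top4.png

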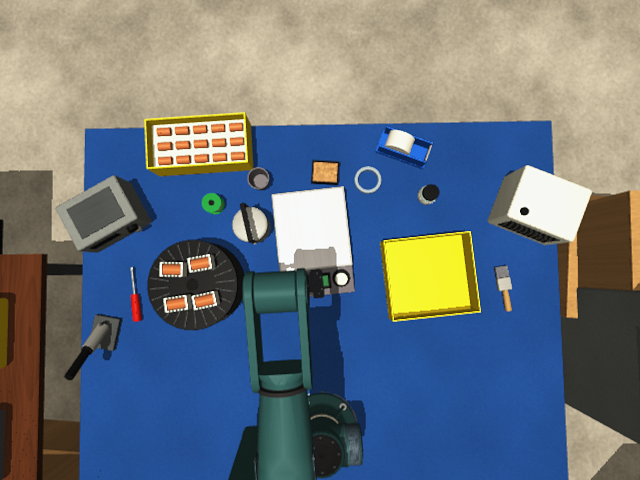

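The canister stands at (250,225), beside the scale and clear of everything, and all four coils are where I measured them. Next is coil A, at (205,300).

```bash
python3 - <<'E'
from h import *
o=robot.get_obs(); print(np.round(o["joint_positions"],2))
print(go([.405,.318,.23],-1.375+np.pi/2)); print(go([.405,.318,.15]))
E
```

```text
[ 0.04 -0.14  1.57  0.    1.72 -1.62]
(array([ 13.4, 244.1,  -1.5]), array([-0.2, -0.2, 84.1]))
(array([ 13.1, 244.1,  78.5]), array([0, 0, 0]))
```

Emit:
servo_tool(
  commands=[0.002,0.03,-0.002,0,0,10,0.06,0.004,0.06,-0.002,0,0,20,0.06,0.006,0.09,-0.002,0,0,30,0.06,0.007,0.12,-0.002,0,0,40,0.06,0.009,0.15,-0.002,0,0,50,0.06,0.01,0.18,-0.002,0,0,60,0.06,0.012,0.21,-0.002,0,0,70,0.06,0.013,0.244,-0.002,0,0,80,0.06,0.013,0.244,-0.002,0,0,84,0.06,0.013,0.244,-0.002,0,0,84,0.06],
)

```text
time: 13.4
tool_pos: [0.4054, 0.3178, 0.23]
ee_rot: [-3.137, 0.002, 1.771]
wrist_force: [0.5, 0.2, 0.3]
width: 0.0602
finger_force: 0.0
```

```bash
python3 - <<'E'
from h import *
o=robot.get_obs(); print(np.round(o["joint_positions"],2),o["tool_pos"],o["width"])
print(go([.405,.318,.15],-1.375+np.pi/2))
v=snapshot("scene")
for c in coils(v,.13): print(*c)
E
```

```text
[ 0.55  0.01  1.42 -0.    1.71  0.35] [0.40544867 0.31775401 0.23000764] 0.06022060818577069
(array([ 0.5, -0. , 80. ]), array([-0.3,  0.1,  0.2]))
[0.4991 0.4153] 1.506 (array([0.49421001, 0.41524271, 1.49781466]), np.float64(0.9106185716355207)) 0.81
[0.4051 0.403 ] -1.406 (array([ 0.3991574 ,  0.40206813, -1.44383352]), np.float64(0.9487951807228916)) 0.79
[0.4114 0.3268] -1.337 (array([ 0.40530848,  0.32166962, -1.30972894]), np.float64(0.8957353928811282)) 0.68
[0.517  0.3376] -1.379 (array([ 0.51213767,  0.33516543, -1.40009341]), np.float64(0.8881968234194955)) 0.57
```

Emit:
servo_tool(
  commands=[0,0,0.04,0,0,0,0.06,0,0,0.07,0,0,0,0.06,0,0,0.08,0,0,0,0.06,0,0,0.08,0,0,0,0,0,0,0.08,0,0,0,0,0,0,0.08,0,0,0,0,0,0,0.08,0,0,0,0,0,0,0.06,0,0,0,0,0,0,0,0,0,0,0,0,0,0,0,0,0,0],
)

```text
time: 14.75
tool_pos: [0.4087, 0.3194, 0.2384]
ee_rot: [3.131, -0.004, 1.769]
wrist_force: [-0.2, 0.5, -1.5]
width: 0.04
finger_force: 30.0
```

```bash
cat >> h.py <<'E'
S=np.array([.606,.0205,.09]); B=np.array([.462,-.330,.09])
def slot(F,xs,ys):
    c,s=np.cos(F[2]),np.sin(F[2]); return F[0]+c*xs-s*ys,F[1]+s*xs+c*ys
def report(F,xs,ys,zs,yaw=.09):
    o=robot.get_obs(); print("w",round(o["width"],4),"f",round(float(o["finger_force"]),1),"pos",np.round(o["tool_pos"],4),"q",np.round(o["joint_positions"],2))
    x,y=slot(F,xs,ys)
    for z in zs: print(np.round([x,y,z],3),*go([x,y,z],yaw))
E
python3 -c "
from h import *
report(S,-.05,-.045,[.2,.097])"
```

```text
w 0.04 f 30.0 pos [0.4087 0.3194 0.2384] q [0.55 0.01 1.41 0.   1.71 0.36]
[ 0.56  -0.029  0.2  ] [-371.4   79.6   37.8] [ 0.6 -0.3  6.2]
[ 0.56  -0.029  0.097] [-371.8   78.5  140.7] [ 0.6 -0.3  6.2]
```

Emit:
servo_tool(
  commands=[-0.04,0.009,0,0,0,2,0,-0.095,0.02,0,0,0,4,0,-0.15,0.032,0,0,0,6,0,-0.21,0.045,0,0,0,6,0,-0.27,0.058,0,0,0,6,0,-0.33,0.07,0.02,0,0,6,0,-0.372,0.079,0.06,0,0,6,0,-0.372,0.079,0.1,0,0,6,0,-0.372,0.079,0.115,0,0,6,0,-0.372,0.079,0.115,0,0,6,0],
)

```text
time: 16.0
tool_pos: [0.5561, -0.0306, 0.116]
ee_rot: [-3.138, -0.001, 1.665]
wrist_force: [-0.4, 0.7, -0.6]
width: 0.0396
finger_force: 30.0
```

```bash
python3 -c "
from h import *
report(S,-.05,-.045,[.097])"
```

```text
w 0.0396 f 30.0 pos [ 0.5561 -0.0306  0.116 ] q [-0.16  0.15  1.51  0.    1.49 -0.25]
[ 0.56  -0.029  0.097] [ 1.4  4.4 19. ] [-0.2 -0.1  0.2]
```

Emit:
servo_tool(
  commands=[0.001,0.004,0.012,0,0,0,0,0.001,0.004,0.016,0,0,0,0,0.001,0.004,0.018,0,0,0,0,0.001,0.004,0.019,0,0,0,0,0.001,0.004,0.02,0,0,0,0,0.001,0.004,0.02,0,0,0,0],
)

```text
time: 16.75
tool_pos: [0.5614, -0.0296, 0.1001]
ee_rot: [3.14, -0.0, 1.664]
wrist_force: [-3.7, 0.4, 7.4]
width: 0.0394
finger_force: 30.0
```

Emit:
servo_tool(
  commands=[0,0,-0.002,0,0,0,0,0,0,-0.002,0,0,0,0.06,0,0,-0.002,0,0,0,0.06,0,0,-0.002,0,0,0,0.06,0,0,-0.03,0,0,0,0.06,0,0,-0.08,0,0,0,0.06,0,0,-0.13,0,0,0,0.06,0,0,-0.14,0,0,0,0.06,0,0,-0.14,0,0,0,0.06],
)

```text
time: 17.88
tool_pos: [0.5611, -0.0299, 0.2375]
ee_rot: [3.141, 0.0, 1.664]
wrist_force: [0.7, 0.4, -0.6]
width: 0.06
finger_force: 0.0
```

```bash
python3 - <<'E'
from h import *
o=robot.get_obs(); print(o["tool_pos"],o["width"])
v=snapshot("scene")
print("platform",coils(v,.076)); print("reel",coils(v,.13))
print(go([.397,.397,.235],-1.41+np.pi/2))
cv2.imwrite("pics/s5.png",cv2.resize(v["img"][190:330,250:480],None,fx=3.4,fy=3.4,interpolation=cv2.INTER_CUBIC))
E
```

```text
[ 0.56113958 -0.02987977  0.23745606] 0.060031100923827026
platform [(array([0.4433, 0.3949]), np.float64(1.529), (array([0.44031118, 0.39526893, 1.52640281]), np.float64(0.8957631874298541)), 0.95), (array([0.4602, 0.3131]), np.float64(-1.391), (array([ 0.45681653,  0.31175001, -1.47407698]), np.float64(0.9134932533733133)), 0.94), (array([ 0.5683, -0.0222]), np.float64(-1.463), (array([ 0.56424047, -0.0239761 , -1.22027366]), np.float64(0.844802607750815)), 0.89), (array([0.3451, 0.3816]), np.float64(-1.403), (array([ 0.34057679,  0.38233033, -1.34673953]), np.float64(0.89130054262209)), 0.82)]
reel [(array([0.4992, 0.4156]), np.float64(1.529), (array([0.49477857, 0.41500296, 1.52937724]), np.float64(0.9380199667221298)), 0.95), (array([0.5155, 0.337 ]), np.float64(-1.391), (array([ 0.51098052,  0.3354211 , -1.43750967]), np.float64(0.9453985028621753)), 0.94), (array([0.6193, 0.0149]), np.float64(-1.463), (array([ 0.61375246,  0.0123109 , -1.2348424 ]), np.float64(0.7888533423135208)), 0.89), (array([0.4049, 0.4029]), np.float64(-1.403), (array([ 0.40172171,  0.40485903, -1.27678554]), np.float64(0.845364238410596)), 0.82)]
(array([ 440. , -122.5,    0.8]), array([-0.3, -0.1, -3.9]))
```

View pics/s5.png

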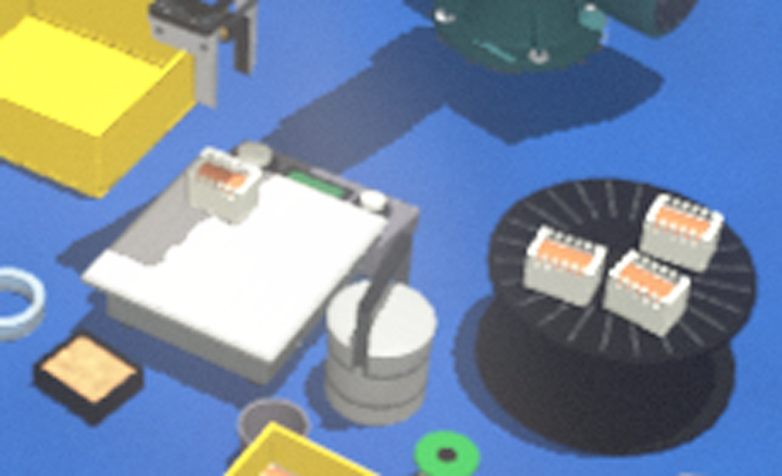

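Coil A stands on the platform and three coils remain on the reel. The canister is fine. Next is coil B.

Emit:
servo_tool(
  commands=[0.05,-0.014,0,0,0,-4,0.06,0.1,-0.028,0,0,0,-4,0.06,0.15,-0.042,0,0,0,-4,0.06,0.205,-0.057,0,0,0,-4,0.06,0.26,-0.072,0,0,0,-4,0.06,0.32,-0.09,0,0,0,-4,0.06,0.38,-0.106,0,0,0,-4,0.06,0.44,-0.122,0,0,0,-4,0.06,0.44,-0.122,0,0,0,-4,0.06,0.44,-0.122,0,0,0,-4,0.06],
)

```text
time: 19.27
tool_pos: [0.3981, 0.3963, 0.2357]
ee_rot: [-3.139, 0.002, 1.734]
wrist_force: [1.3, -0.2, -0.0]
width: 0.0599
finger_force: 0.0
```

```bash
python3 - <<'E'
from h import *
o=robot.get_obs(); print(o["tool_pos"],o["width"])
print(go([.397,.397,.150],-1.41+np.pi/2))
v=snapshot("scene")
for c in coils(v,.13): print(*c)
E
```

```text
[0.3980782  0.3962736  0.23567033] 0.059894460436265236
(array([ 1.1, -0.7, 85.7]), array([-0.1,  0.1,  0.2]))
[0.5864 0.0073] -1.509 (array([ 0.58081534,  0.0053373 , -1.38697366]), np.float64(0.9076534903280067)) 0.86
[0.4045 0.405 ] -1.409 (array([ 0.39819043,  0.40138342, -1.3743674 ]), np.float64(0.934085414987913)) 0.75
[0.499  0.4169] 1.537 (array([0.49444898, 0.41469772, 1.79425035]), np.float64(0.8161619236037133)) 0.73
```

Emit:
servo_tool(
  commands=[0.001,-0.001,0.04,0,0,0,0.06,0.001,-0.001,0.075,0,0,0,0.06,0.001,-0.001,0.085,0,0,0,0.06,0.001,-0.001,0.085,0,0,0,0.06,0.001,-0.001,0.085,0,0,0,0,0.001,-0.001,0.085,0,0,0,0,0.001,-0.001,0.085,0,0,0,0,0.001,-0.001,0.085,0,0,0,0],
)

```text
time: 20.38
tool_pos: [0.3977, 0.3981, 0.1541]
ee_rot: [3.14, -0.001, 1.734]
wrist_force: [-1.3, -0.3, 5.9]
width: 0.0399
finger_force: 30.0
```

Emit:
servo_tool(
  commands=[0,0,-0.02,0,0,0,0,0,0,-0.05,0,0,0,0,0,0,-0.085,0,0,0,0,0,0,-0.085,0,0,0,0],
)

```text
time: 20.88
tool_pos: [0.3985, 0.3987, 0.2404]
ee_rot: [3.136, -0.003, 1.734]
wrist_force: [0.2, -0.5, -0.6]
width: 0.0399
finger_force: 30.0
```

```bash
python3 - <<'E'
from h import *
report(S,-.05,.045,[.2,.105])
v=snapshot("top"); print("platform",*coils(v,.076),sep="\n"); print("reel",*coils(v,.13),sep="\n")
cv2.imwrite("pics/t6.png",cv2.resize(v["img"][160:340,130:500],None,fx=2.16,fy=2.16,interpolation=cv2.INTER_CUBIC))
E
```

```text
w 0.0399 f 30.0 pos [0.3985 0.3987 0.2404] q [ 0.69  0.11  1.3  -0.    1.73  0.52]
[0.552 0.061 0.2  ] [-358.5   96.4   39.8] [ 0.3 -0.2  4.2]
[0.552 0.061 0.105] [-358.8   95.9  134.8] [ 0.3 -0.2  4.2]
platform
(array([0.3917, 0.4318]), np.float64(0.741), (array([0.39750452, 0.43183949, 0.71699263]), np.float64(0.5860200111172874)), 0.83)
(array([0.4906, 0.4277]), np.float64(1.48), (array([0.49255114, 0.42688294, 1.55351179]), np.float64(0.9325619834710743)), 0.8)
(array([0.5072, 0.3444]), np.float64(-1.38), (array([ 0.50907472,  0.34378178, -1.38656815]), np.float64(0.9243862027413767)), 0.69)
(array([ 0.5262, -0.0351]), np.float64(-1.476), (array([ 0.52818954, -0.03317927, -1.52460857]), np.float64(0.9164133738601824)), 0.57)
reel
(array([0.3951, 0.4138]), np.float64(0.741), (array([0.40250507, 0.4140808 , 0.7612049 ]), np.float64(0.5543832226129999)), 0.83)
(array([0.4901, 0.4099]), np.float64(1.48), (array([0.492017  , 0.40903362, 1.55476016]), np.float64(0.8833592534992224)), 0.8)
(array([0.506 , 0.3299]), np.float64(-1.38), (array([ 0.50736025,  0.32959971, -1.39694155]), np.float64(0.9433573635427395)), 0.69)
(array([ 0.5243, -0.0343]), np.float64(-1.476), (array([ 0.52618216, -0.03175507, -1.48648718]), np.float64(0.8835777657070433)), 0.57)
```

View pics/t6.png

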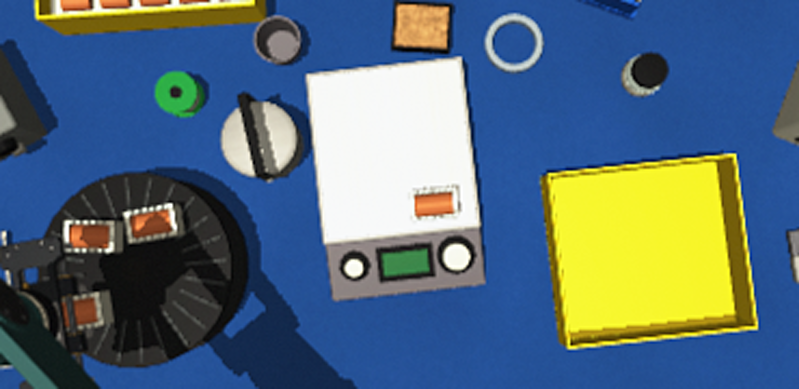

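Coil B is gripped. The picture shows coil A knocked about 34 mm towards the robot, to crop (437,203), but it is still well on the platform. Contact heights suggest the fingertips reach lower than 11 mm ahead of the TCP, so I'll check that while B travels.

Emit:
servo_tool(
  commands=[-0.04,0.011,0,0,0,2,0,-0.095,0.026,0,0,0,4,0,-0.15,0.04,0,0,0,4,0,-0.21,0.056,0,0,0,4,0,-0.27,0.072,0.01,0,0,4,0,-0.33,0.09,0.03,0,0,4,0,-0.359,0.096,0.07,0,0,4,0,-0.359,0.096,0.11,0,0,4,0,-0.359,0.096,0.12,0,0,4,0,-0.359,0.096,0.12,0,0,4,0],
)

```text
time: 22.28
tool_pos: [0.5495, 0.0594, 0.1163]
ee_rot: [-3.139, -0.0, 1.665]
wrist_force: [-0.5, -0.4, -0.7]
width: 0.0397
finger_force: 30.0
```

```bash
python3 - <<'E'
from h import *
report(S,-.05,.045,[.100])
t=snapshot("scene"); T=R.from_euler("xyz",[3.141,0,-2.935])
for a in(.011,.019,.024):
    for w in(-.036,.036): print(a,w,proj(t,np.array([.561,.0669,.3003])+T.apply([0,w,a])))
print(*coils(t,.076),sep="\n")
E
```

```text
w 0.0397 f 30.0 pos [0.5495 0.0594 0.1163] q [ 0.01  0.14  1.52  0.    1.49 -0.09]
[0.552 0.061 0.1  ] [ 1.1  2.8 16.3] [-0.2 -0.   0.2]
0.011 -0.036 [[329.09653202 208.07507842]]
0.011 0.036 [[349.67880723 214.10084189]]
0.019 -0.036 [[329.023532   210.03668133]]
0.019 0.036 [[349.55092614 216.06835536]]
0.024 -0.036 [[328.97809931 211.25751504]]
0.024 0.036 [[349.47134111 217.29281024]]
(array([0.4431, 0.395 ]), np.float64(1.518), (array([0.44011804, 0.3945402 , 1.46037049]), np.float64(0.940570893776322)), 0.85)
(array([0.5451, 0.0676]), nan, (array([0.52567232, 0.06685455, 0.55438021]), np.float64(0.5862831858407079)), 0.64)
(array([0.46  , 0.3129]), np.float64(-1.401), (array([ 0.45561538,  0.31121105, -1.43570113]), np.float64(0.9392920070478936)), 0.57)
(array([ 0.5556, -0.024 ]), nan, (array([ 0.54008381, -0.03236752,  1.08633651]), np.float64(0.6479641535164621)), 0.5)
```

Emit:
servo_tool(
  commands=[0.001,0.003,0.008,0,0,0,0,0.001,0.003,0.012,0,0,0,0,0.001,0.003,0.014,0,0,0,0,0.001,0.003,0.015,0,0,0,0,0.001,0.003,0.016,0,0,0,0,0.001,0.003,0.017,0,0,0,0,0.001,0.003,0.017,0,0,0,0],
)

```text
time: 23.25
tool_pos: [0.5532, 0.0603, 0.1004]
ee_rot: [-3.142, -0.0, 1.664]
wrist_force: [0.9, -0.2, -0.4]
width: 0.0397
finger_force: 30.0
```

Emit:
servo_tool(
  commands=[0,0,0,0,0,0,0.06,0,0,0,0,0,0,0.06,0,0,0,0,0,0,0.06],
)

```text
time: 23.62
tool_pos: [0.5534, 0.0603, 0.1007]
ee_rot: [3.141, -0.0, 1.664]
wrist_force: [-0.4, -0.2, -0.4]
width: 0.0597
finger_force: 0.0
```

Emit:
servo_tool(
  commands=[0,0,0.003,0,0,0,0.06,0,0,0.006,0,0,0,0.06,0,0,0.006,0,0,0,0.06],
)

```text
time: 24.0
tool_pos: [0.5529, 0.0603, 0.0939]
ee_rot: [-3.141, -0.0, 1.664]
wrist_force: [-0.1, 0.6, -0.1]
width: 0.0598
finger_force: 0.0
```

The fingers descended freely to z 0.094, so the tip length is as stated. On to coil C.

Emit:
servo_tool(
  commands=[0,0,-0.03,0,0,0,0.06,0,0,-0.08,0,0,0,0.06,0,0,-0.13,0,0,0,0.06,0,0,-0.142,0,0,0,0.06,0,0,-0.142,0,0,0,0.06],
)

```text
time: 24.62
tool_pos: [0.5535, 0.0604, 0.2368]
ee_rot: [3.14, 0.0, 1.664]
wrist_force: [0.8, 0.0, -0.5]
width: 0.0598
finger_force: 0.0
```

```bash
python3 - <<'E'
from h import *
print(go([.507,.331,.236],-1.40+np.pi/2))
t=snapshot("scene");print(*coils(t,.13),sep="\n"); v=snapshot("top"); print("top",*coils(v,.13),sep="\n"); print("top",*coils(v,.076),sep="\n")
E
```

```text
(array([273.8, -21.1,   0.8]), array([ 0.1,  0. , -4.4]))
(array([0.6112, 0.1005]), np.float64(-1.453), (array([ 0.60768545,  0.0967031 , -1.48099897]), np.float64(0.92708003796267)), 0.81)
(array([0.5153, 0.3371]), np.float64(-1.381), (array([ 0.51007596,  0.33614123, -1.35157829]), np.float64(0.9309388006782796)), 0.79)
(array([0.4991, 0.4153]), np.float64(1.506), (array([0.49146361, 0.4133414 , 1.46481336]), np.float64(0.9506616800920599)), 0.75)
(array([0.5866, 0.0099]), np.float64(-1.497), (array([ 0.58269767,  0.00686727, -1.37756466]), np.float64(0.863689776733255)), 0.62)
top
(array([0.4906, 0.4092]), np.float64(1.551), (array([0.4911587 , 0.40900477, 1.55788208]), np.float64(0.9323273891175126)), 0.89)
(array([0.5056, 0.3301]), np.float64(-1.417), (array([ 0.50620825,  0.32979657, -1.40192731]), np.float64(0.9319787985865724)), 0.67)
(array([ 0.5243, -0.0337]), np.float64(-1.516), (array([ 0.52547052, -0.03795549, -1.5845005 ]), np.float64(0.9195979899497487)), 0.58)
top
(array([0.4911, 0.427 ]), np.float64(1.551), (array([0.49239124, 0.42712549, 1.56001628]), np.float64(0.9542410714285714)), 0.89)
(array([0.5068, 0.3445]), np.float64(-1.417), (array([ 0.50747655,  0.34457036, -1.36205886]), np.float64(0.9093778178539225)), 0.67)
(array([ 0.5263, -0.0344]), np.float64(-1.516), (array([ 0.52730658, -0.03798342, -1.53519026]), np.float64(0.9034742120343839)), 0.58)
```

Emit:
servo_tool(
  commands=[0.055,-0.004,0,0,0,-2,0.06,0.11,-0.008,0,0,0,-4,0.06,0.165,-0.012,0,0,0,-4,0.06,0.22,-0.016,0,0,0,-4,0.06,0.274,-0.021,0,0,0,-4,0.06,0.274,-0.021,0,0,0,-4,0.06,0.274,-0.021,0,0,0,-4,0.06],
)

```text
time: 25.75
tool_pos: [0.5066, 0.3307, 0.2354]
ee_rot: [-3.14, 0.001, 1.734]
wrist_force: [0.1, -0.2, 0.4]
width: 0.0599
finger_force: 0.0
```

```bash
python3 - <<'E'
from h import *
print(go([.507,.331,.152],-1.40+np.pi/2),robot.get_obs()["tool_pos"])
E
```

```text
(array([ 0.4,  0.6, 83.4]), array([-0.1,  0.1, -0.4])) [0.50661276 0.33066009 0.23536342]
```

Emit:
servo_tool(
  commands=[0,0,0.04,0,0,0,0.06,0,0,0.073,0,0,0,0.06,0,0,0.083,0,0,0,0.06,0,0,0.083,0,0,0,0.06,0,0,0.083,0,0,0,0,0,0,0.083,0,0,0,0,0,0,0.083,0,0,0,0,0,0,0.083,0,0,0,0],
)

```text
time: 26.75
tool_pos: [0.5074, 0.3315, 0.1551]
ee_rot: [3.139, -0.001, 1.734]
wrist_force: [0.1, -0.3, 5.3]
width: 0.04
finger_force: 30.0
```

Emit:
servo_tool(
  commands=[0,0,-0.02,0,0,0,0,0,0,-0.05,0,0,0,0,0,0,-0.085,0,0,0,0,0,0,-0.085,0,0,0,0],
)

```text
time: 27.25
tool_pos: [0.508, 0.332, 0.2414]
ee_rot: [3.136, -0.002, 1.734]
wrist_force: [0.8, -0.2, -2.0]
width: 0.0398
finger_force: 30.0
```

```bash
python3 - <<'E'
from h import *
report(S,.05,-.045,[.2,.112])
E
```

```text
w 0.0398 f 30.0 pos [0.508  0.332  0.2414] q [0.49 0.21 1.19 0.   1.74 0.32]
[ 0.66 -0.02  0.2 ] [-371.9   92.3   41.2] [ 0.3 -0.1  4.2]
[ 0.66  -0.02   0.112] [-372.1   91.8  129.2] [ 0.3 -0.1  4.2]
```

Emit:
servo_tool(
  commands=[-0.04,0.01,0,0,0,2,0,-0.095,0.024,0,0,0,4,0,-0.15,0.037,0,0,0,4,0,-0.21,0.052,0,0,0,4,0,-0.27,0.067,0,0,0,4,0,-0.33,0.082,0.02,0,0,4,0,-0.372,0.092,0.05,0,0,4,0,-0.372,0.092,0.1,0,0,4,0,-0.372,0.092,0.122,0,0,4,0,-0.372,0.092,0.122,0,0,4,0],
)

```text
time: 28.5
tool_pos: [0.655, -0.0207, 0.1105]
ee_rot: [-3.132, -0.002, 1.664]
wrist_force: [-0.1, -0.2, -1.9]
width: 0.04
finger_force: 30.0
```

```bash
python3 - <<'E'
from h import *
report(S,.05,-.045,[.101])
E
```

```text
w 0.04 f 30.0 pos [ 0.655  -0.0207  0.1105] q [-0.12  0.37  1.25  0.    1.54 -0.21]
[ 0.66  -0.02   0.101] [0.4 5.  9.4] [-0.6 -0.1  0.2]
```

Emit:
servo_tool(
  commands=[0,0.005,0.004,0,0,0,0,0,0.005,0.007,0,0,0,0,0,0.005,0.009,0,0,0,0,0,0.005,0.01,0,0,0,0,0,0.005,0.01,0,0,0,0],
)

```text
time: 29.12
tool_pos: [0.663, -0.0204, 0.1067]
ee_rot: [3.141, -0.0, 1.664]
wrist_force: [0.1, -0.2, -1.1]
width: 0.0398
finger_force: 30.0
```

Emit:
servo_tool(
  commands=[0,0,0.003,0,0,0,0,0,0,0.005,0,0,0,0,0,0,0.006,0,0,0,0,0,0,0.006,0,0,0,0],
)

```text
time: 29.62
tool_pos: [0.663, -0.0205, 0.1012]
ee_rot: [3.141, 0.0, 1.664]
wrist_force: [-1.6, 0.3, 1.6]
width: 0.04
finger_force: 30.0
```

Emit:
servo_tool(
  commands=[0,0,0,0,0,0,0.06,0,0,0,0,0,0,0.06,0,0,0,0,0,0,0.06,0,0,-0.03,0,0,0,0.06,0,0,-0.08,0,0,0,0.06,0,0,-0.13,0,0,0,0.06,0,0,-0.136,0,0,0,0.06,0,0,-0.136,0,0,0,0.06],
)

```text
time: 30.62
tool_pos: [0.6631, -0.0204, 0.2362]
ee_rot: [3.141, -0.0, 1.664]
wrist_force: [-0.5, 0.4, -0.3]
width: 0.06
finger_force: 0.0
```

```bash
python3 - <<'E'
from h import *
print(go([.4925,.4095,.236],1.545-np.pi/2))
t=snapshot("scene");print(*coils(t,.13),sep="\n"); v=snapshot("top"); print("top",*coils(v,.13),sep="\n"); print("top",*coils(v,.076),sep="\n")
E
```

```text
(array([ 4.440e+02, -1.297e+02,  2.000e-01]), array([ 0. , -0. ,  6.8]))
(array([0.5877, 0.009 ]), np.float64(-1.525), (array([ 0.58049052,  0.00514097, -1.3725702 ]), np.float64(0.8369454791737216)), 0.85)
(array([0.717 , 0.0228]), np.float64(-1.441), (array([ 0.71135479,  0.01952031, -1.46113592]), np.float64(0.8195001542733724)), 0.85)
(array([0.6107, 0.1001]), np.float64(-1.488), (array([ 0.60673875,  0.09611038, -1.18818059]), np.float64(0.8353868900936422)), 0.81)
top
(array([0.4905, 0.4088]), np.float64(1.545), (array([0.49236349, 0.41021321, 1.53975048]), np.float64(0.9119680442464281)), 0.74)
top
(array([0.4911, 0.4266]), np.float64(1.545), (array([0.49263323, 0.42720818, 1.5511581 ]), np.float64(0.9761273209549072)), 0.74)
```

Emit:
servo_tool(
  commands=[0.05,-0.015,0,0,0,3,0.06,0.1,-0.03,0,0,0,6,0.06,0.15,-0.044,0,0,0,7,0.06,0.205,-0.06,0,0,0,7,0.06,0.26,-0.076,0,0,0,7,0.06,0.32,-0.094,0,0,0,7,0.06,0.38,-0.111,0,0,0,7,0.06,0.444,-0.13,0,0,0,7,0.06,0.444,-0.13,0,0,0,7,0.06,0.444,-0.13,0,0,0,7,0.06],
)

```text
time: 32.12
tool_pos: [0.4919, 0.4093, 0.2355]
ee_rot: [-3.141, 0.002, 1.543]
wrist_force: [0.3, 0.5, -0.3]
width: 0.0601
finger_force: 0.0
```

```bash
python3 - <<'E'
from h import *
print(go([.4925,.4100,.152],1.545-np.pi/2),robot.get_obs()["tool_pos"])
t=snapshot("scene");print(*coils(t,.13),sep="\n")
E
```

```text
(array([ 0.8,  0.6, 83.5]), array([-0.1,  0.1, -0.1])) [0.4919274  0.40932413 0.23546932]
(array([0.6107, 0.1001]), np.float64(-1.488), (array([ 0.60728493,  0.09925014, -1.12315338]), np.float64(0.8231980115990059)), 0.9)
(array([0.4998, 0.4173]), np.float64(1.528), (array([0.49492652, 0.41450717, 1.67756305]), np.float64(0.8765413757242608)), 0.89)
(array([0.7164, 0.0216]), np.float64(-1.507), (array([ 0.7141878 ,  0.01891244, -1.49529064]), np.float64(0.8981695123827104)), 0.76)
(array([0.5862, 0.0077]), np.float64(-1.477), (array([ 0.58299966,  0.00766631, -1.40028879]), np.float64(0.8428499242041435)), 0.68)
```

Emit:
servo_tool(
  commands=[0.001,0,0.04,0,0,0,0.06,0.001,0,0.073,0,0,0,0.06,0.001,0,0.083,0,0,0,0.06,0.001,0,0.083,0,0,0,0.06,0.001,0,0.083,0,0,0,0,0.001,0,0.083,0,0,0,0,0.001,0,0.083,0,0,0,0,0.001,0,0.083,0,0,0,0],
)

```text
time: 33.22
tool_pos: [0.4925, 0.411, 0.1553]
ee_rot: [3.14, -0.002, 1.542]
wrist_force: [-1.4, -0.7, 5.3]
width: 0.0396
finger_force: 30.0
```

Emit:
servo_tool(
  commands=[0,0,-0.02,0,0,0,0,0,0,-0.05,0,0,0,0,0,0,-0.085,0,0,0,0,0,0,-0.085,0,0,0,0],
)

```text
time: 33.72
tool_pos: [0.4934, 0.4113, 0.2416]
ee_rot: [3.136, -0.004, 1.542]
wrist_force: [0.8, 0.0, -1.8]
width: 0.04
finger_force: 30.0
```

```bash
python3 - <<'E'
from h import *
report(S,.05,.045,[.2,.112])
E
```

```text
w 0.04 f 30.0 pos [0.4934 0.4113 0.2416] q [ 0.61  0.29  1.09 -0.    1.76  0.64]
[0.652 0.07  0.2  ] [-337.   167.8   41.2] [ 0.3 -0.2 -6.8]
[0.652 0.07  0.112] [-337.3  167.4  129.2] [ 0.3 -0.2 -6.8]
```

Emit:
servo_tool(
  commands=[-0.04,0.02,0,0,0,-3,0,-0.095,0.047,0,0,0,-6,0,-0.15,0.075,0,0,0,-7,0,-0.21,0.105,0,0,0,-7,0,-0.27,0.134,0,0,0,-7,0,-0.337,0.168,0,0,0,-7,0,-0.337,0.168,0.02,0,0,-7,0,-0.337,0.168,0.07,0,0,-7,0,-0.337,0.168,0.115,0,0,-7,0,-0.337,0.168,0.125,0,0,-7,0],
)

```text
time: 34.98
tool_pos: [0.6462, 0.0694, 0.106]
ee_rot: [-3.129, -0.001, 1.665]
wrist_force: [-0.8, 0.3, -1.9]
width: 0.04
finger_force: 30.0
```

```bash
python3 - <<'E'
from h import *
report(S,.05,.045,[.101])
E
```

```text
w 0.04 f 30.0 pos [0.6462 0.0694 0.106 ] q [ 0.02  0.36  1.26  0.    1.53 -0.07]
[0.652 0.07  0.101] [-0.1  5.6  5. ] [-0.7 -0.1  0.2]
```

Emit:
servo_tool(
  commands=[0,0.002,0.002,0,0,0,0,0,0.002,0.003,0,0,0,0,0,0.002,0.003,0,0,0,0],
)

```text
time: 35.35
tool_pos: [0.6537, 0.0692, 0.1129]
ee_rot: [3.137, 0.0, 1.664]
wrist_force: [-0.5, -0.3, -1.5]
width: 0.04
finger_force: 30.0
```

Emit:
servo_tool(
  commands=[0,0,0.005,0,0,0,0,0,0,0.009,0,0,0,0,0,0,0.011,0,0,0,0,0,0,0.012,0,0,0,0,0,0,0.012,0,0,0,0],
)

```text
time: 35.98
tool_pos: [0.6527, 0.0689, 0.1013]
ee_rot: [3.14, 0.0, 1.664]
wrist_force: [-3.2, -0.5, 6.8]
width: 0.04
finger_force: 30.0
```

Emit:
servo_tool(
  commands=[0,0,-0.001,0,0,0,0.06,0,0,-0.001,0,0,0,0.06,0,0,-0.001,0,0,0,0.06,0,0,-0.03,0,0,0,0.06,0,0,-0.08,0,0,0,0.06,0,0,-0.12,0,0,0,0.06,0.06,0,-0.12,0,0,0,0.0,0.12,0,-0.12,0,0,0,0.0,0.18,0,-0.12,0,0,0,0.0,0.18,0,-0.12,0,0,0,0.0],
)

```text
time: 37.22
tool_pos: [0.6343, 0.2528, 0.2175]
ee_rot: [-3.14, -0.001, 1.671]
wrist_force: [-0.5, -0.5, -0.5]
width: 0.0231
finger_force: 0.0
```

```bash
python3 - <<'E'
from h import *
print(robot.get_obs()["tool_pos"]); print(go([.453,-.067,.20],.09),go([.453,-.067,.082],.09))
v=snapshot("top"); print("top",*coils(v,.076),sep="\n")
cv2.imwrite("pics/t7.png",cv2.resize(v["img"][160:340,130:500],None,fx=2.16,fy=2.16,interpolation=cv2.INTER_CUBIC))
E
```

```text
[0.63433094 0.25279173 0.2175043 ]
(array([-300.1, -212.3,   17.4]), array([-0.1, -0.1,  0.6])) (array([-300.3, -212.2,  135.4]), array([-0.1, -0.1,  0.6]))
top
(array([0.6508, 0.0679]), np.float64(-1.484), (array([ 0.65289122,  0.06778078, -1.47639102]), np.float64(0.9158450704225352)), 0.9)
(array([ 0.5263, -0.0349]), np.float64(-1.488), (array([ 0.52812256, -0.036734  , -1.48974239]), np.float64(0.9370761115297664)), 0.74)
```

View pics/t7.png

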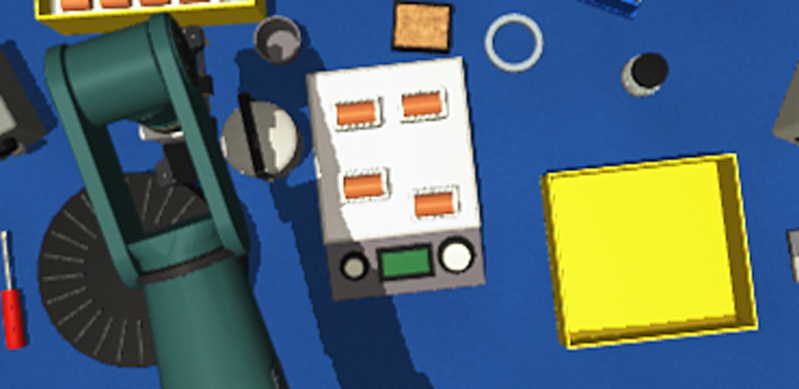

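All four coils stand on the platform, at crop (358,113), (423,104), (365,185) and (436,203). Nothing holds them and the reel is empty. Now the record key.

Emit:
servo_tool(
  commands=[-0.04,-0.028,0,0,0,0,0,-0.08,-0.057,0,0,0,0,0,-0.12,-0.085,0,0,0,0,0,-0.165,-0.117,0,0,0,0,0,-0.21,-0.149,0,0,0,0,0,-0.255,-0.18,0,0,0,0,0,-0.3,-0.212,0,0,0,0,0,-0.3,-0.212,0.05,0,0,0,0,-0.3,-0.212,0.1,0,0,0,0,-0.3,-0.212,0.12,0,0,0,0],
)

```text
time: 38.58
tool_pos: [0.4497, -0.0717, 0.0952]
ee_rot: [-3.137, -0.001, 1.66]
wrist_force: [-0.6, 0.4, -0.9]
width: 0.0006
finger_force: 0.0
```

```bash
python3 - <<'E'
from h import *
o=robot.get_obs();print(o["tool_pos"],o["width"]); print(go([.453,-.067,.075],.09))
E
```

```text
[ 0.44970085 -0.07166966  0.09516475] 0.0005664967818143751
(array([ 4.3,  3.8, 20.2]), array([-0.3, -0.1, -0. ]))
```

Emit:
servo_tool(
  commands=[0.004,0.003,0.01,0,0,0,0,0.004,0.003,0.02,0,0,0,0,0.004,0.003,0.02,0,0,0,0,0.004,0.003,0.02,0,0,0,0],
)

```text
time: 39.08
tool_pos: [0.4558, -0.0662, 0.0794]
ee_rot: [3.14, 0.001, 1.664]
wrist_force: [0.3, 0.5, -0.4]
width: 0.001
finger_force: 0.0
```

Emit:
servo_tool(
  commands=[0,0,0.004,0,0,0,0,0,0,0.007,0,0,0,0,0,0,0.007,0,0,0,0],
)

```text
time: 39.45
tool_pos: [0.4553, -0.066, 0.0716]
ee_rot: [3.141, 0.0, 1.664]
wrist_force: [-0.4, 0.6, 1.1]
width: 0.0004
finger_force: 0.7
```

Emit:
servo_tool(
  commands=[0,0,0.003,0,0,0,0,0,0,0.006,0,0,0,0,0,0,0.006,0,0,0,0],
)

```text
time: 39.83
tool_pos: [0.4563, -0.0659, 0.0662]
ee_rot: [3.139, 0.0, 1.664]
wrist_force: [1.5, 0.8, 4.5]
width: 0.0005
finger_force: 2.2
```

Emit:
servo_tool(
  commands=[0,0,0.003,0,0,0,0,0,0,0.005,0,0,0,0,0,0,0.005,0,0,0,0],
)

```text
time: 40.2
tool_pos: [0.4567, -0.066, 0.065]
ee_rot: [3.138, 0.001, 1.664]
wrist_force: [-4.4, 2.8, 21.2]
width: 0.0004
finger_force: 11.2
```

The record key bottomed at 21 N after about 6.5 mm of travel. I'll let it up. Then I'll touch the zero key very lightly, with well under 1.5 mm of travel, in the same pose as before. That gives its rest height and confirms the earlier press was a full stroke.

Emit:
servo_tool(
  commands=[0,0,-0.005,0,0,0,0,0,0,-0.015,0,0,0,0,0,0,-0.05,0,0,0,0,0,0,-0.1,0,0,0,0,0,0,-0.1,0,0,0,0],
)

```text
time: 40.83
tool_pos: [0.457, -0.0668, 0.1643]
ee_rot: [3.135, 0.003, 1.664]
wrist_force: [1.1, 0.1, -0.8]
width: 0.0005
finger_force: 0.0
```

```bash
python3 - <<'E'
from h import *
o=robot.get_obs();print(o["tool_pos"],np.round(o["joint_positions"],2)); print(go([.4445,.0764,.165],1.66),go([.4445,.0764,.080],1.66))
E
```

```text
[ 0.45697535 -0.06678356  0.16433677] [-0.27 -0.1   1.66 -0.    1.57 -0.36]
(array([143.7,   0.9,  -1.1]), array([  0.1,   0.4, -89.8])) (array([144. ,   0.4,  83.9]), array([  0.1,   0.4, -89.8]))
```

Emit:
servo_tool(
  commands=[0.02,0,0,0,0,-10,0,0.04,0,0,0,0,-20,0,0.06,0,0,0,0,-30,0,0.08,0,0,0,0,-40,0,0.1,0,0,0,0,-50,0,0.12,0,0,0,0,-60,0,0.144,0,0,0,0,-70,0,0.144,0,0,0,0,-80,0,0.144,0,0,0,0,-90,0,0.144,0,0,0,0,-90,0],
)

```text
time: 42.08
tool_pos: [0.4405, 0.0772, 0.1586]
ee_rot: [-3.141, -0.004, -3.05]
wrist_force: [-0.4, 0.3, 0.2]
width: 0.0007
finger_force: 0.0
```

```bash
python3 - <<'E'
from h import *
o=robot.get_obs();print(o["tool_pos"],o["ee_rot"]); print(go([.4445,.0764,.080],1.66))
E
```

```text
[0.44054977 0.07720149 0.15864716] [-3.14142569 -0.00391175 -3.05024181]
(array([-4.2, -1.1, 78.6]), array([-0. , -0.2,  0.1]))
```

Emit:
servo_tool(
  commands=[-0.004,-0.001,0.03,0,0,0,0,-0.004,-0.001,0.06,0,0,0,0,-0.004,-0.001,0.077,0,0,0,0,-0.004,-0.001,0.077,0,0,0,0,-0.004,-0.001,0.077,0,0,0,0],
)

```text
time: 42.7
tool_pos: [0.4465, 0.0767, 0.0844]
ee_rot: [-3.142, 0.002, -3.049]
wrist_force: [0.3, 0.5, -0.0]
width: 0.0006
finger_force: 0.0
```

Emit:
servo_tool(
  commands=[0,0,0.002,0,0,0,0,0,0,0.003,0,0,0,0,0,0,0.003,0,0,0,0],
)

```text
time: 43.08
tool_pos: [0.446, 0.0768, 0.0807]
ee_rot: [3.142, 0.001, -3.048]
wrist_force: [-0.1, -0.4, -0.5]
width: 0.0005
finger_force: 0.0
```

Emit:
servo_tool(
  commands=[-0.0,0,0.003,0,0,0,0,0,0,0.005,0,0,0,0,0,0,0.005,0,0,0,0,0,0,0.005,0,0,0,0],
)

```text
time: 43.58
tool_pos: [0.4458, 0.0767, 0.0755]
ee_rot: [3.142, 0.0, -3.048]
wrist_force: [0.6, 0.9, 0.1]
width: 0.0004
finger_force: 0.0
```

Emit:
servo_tool(
  commands=[0,0,0.001,0,0,0,0,0,0,0.001,0,0,0,0,0,0,0.001,0,0,0,0],
)

```text
time: 43.95
tool_pos: [0.4458, 0.0767, 0.0745]
ee_rot: [3.142, 0.0, -3.048]
wrist_force: [-0.5, 0.4, 0.8]
width: 0.0002
finger_force: 0.0
```

Emit:
servo_tool(
  commands=[0,0,0.001,0,0,0,0,0,0,0.001,0,0,0,0,0,0,0.001,0,0,0,0],
)

```text
time: 44.32
tool_pos: [0.4459, 0.0768, 0.0736]
ee_rot: [3.142, 0.0, -3.048]
wrist_force: [0.1, -1.1, 0.0]
width: 0.0006
finger_force: 0.3
```

The first touch is at z≈0.074, and the earlier press bottomed at 0.0663, so that was a full stroke. Now to pack coil A.

Emit:
servo_tool(
  commands=[0,0,-0.06,0,0,0,0,0,0,-0.12,0,0,0,0,0,0,-0.16,0,0,0,0,0,0,-0.16,0,0,0,0],
)

```text
time: 44.82
tool_pos: [0.4477, 0.0769, 0.2377]
ee_rot: [-3.141, 0.008, -3.048]
wrist_force: [0.1, -0.6, 0.3]
width: 0.0004
finger_force: 0.0
```

```bash
python3 - <<'E'
from h import *
print(go([.5275,-.0355,.235],.075))
t=snapshot("scene");print(*coils(t,.076),sep="\n"); t=snapshot("top");print(*coils(t,.076),sep="\n")
E
```

```text
(array([ -68.9, -119.3,    3.3]), array([ -0.4,   0.4, -88.9]))
(array([ 0.5351, -0.0297]), np.float64(1.566), (array([ 0.53058444, -0.03052163,  1.63243986]), np.float64(0.9411357340720221)), 0.84)
(array([0.5594, 0.0662]), np.float64(-1.505), (array([ 0.55680398,  0.06382065, -1.46757628]), np.float64(0.9107755662319835)), 0.64)
(array([ 0.6693, -0.0153]), np.float64(-1.507), (array([ 0.66613599, -0.01658835, -1.4844311 ]), np.float64(0.9431326903890921)), 0.63)
(array([0.6588, 0.0738]), np.float64(-1.514), (array([ 0.65655543,  0.07343928, -1.54219736]), np.float64(0.9001607717041801)), 0.57)
(array([0.6508, 0.0679]), np.float64(-1.484), (array([ 0.65349749,  0.06768019, -1.45279572]), np.float64(0.9192634560906515)), 0.87)
(array([ 0.6613, -0.0207]), np.float64(-1.474), (array([ 0.66344177, -0.0206594 , -1.48271622]), np.float64(0.9393408134642356)), 0.71)
(array([ 0.5264, -0.0353]), np.float64(-1.464), (array([ 0.52774953, -0.03554186, -1.49098716]), np.float64(0.9223282799925135)), 0.57)
(array([0.5524, 0.0601]), np.float64(-1.477), (array([ 0.55330321,  0.0584309 , -1.47247693]), np.float64(0.9256669733210672)), 0.54)
```

Emit:
servo_tool(
  commands=[-0.008,-0.012,0.003,0,0,10,0.06,-0.015,-0.025,0.003,0,0,20,0.06,-0.022,-0.037,0.003,0,0,30,0.06,-0.03,-0.05,0.003,0,0,40,0.06,-0.037,-0.062,0.003,0,0,50,0.06,-0.045,-0.075,0.003,0,0,60,0.06,-0.052,-0.087,0.003,0,0,70,0.06,-0.06,-0.1,0.003,0,0,80,0.06,-0.069,-0.119,0.003,0,0,90,0.06,-0.069,-0.119,0.003,0,0,91,0.06],
)

```text
time: 46.28
tool_pos: [0.525, -0.0359, 0.228]
ee_rot: [-3.137, -0.001, 1.646]
wrist_force: [-0.6, 0.1, 0.0]
width: 0.0595
finger_force: 0.0
```

```bash
python3 - <<'E'
from h import *
o=robot.get_obs();print(o["tool_pos"],np.round(o["joint_positions"],2)); print(go([.5275,-.0355,.099],.075))
E
```

```text
[ 0.52499468 -0.03591876  0.22796589] [-0.18  0.04  1.4   0.    1.71 -0.25]
(array([1.00e-01, 3.10e+00, 1.29e+02]), array([-0.3, -0.1,  0. ]))
```

Emit:
servo_tool(
  commands=[0,0.001,0.05,0,0,0,0.06,0,0.001,0.1,0,0,0,0.06,0,0.001,0.125,0,0,0,0.06,0,0.001,0.132,0,0,0,0.06,0,0.001,0.132,0,0,0,0.06],
)

```text
time: 46.9
tool_pos: [0.5264, -0.0348, 0.0985]
ee_rot: [-3.141, -0.0, 1.648]
wrist_force: [0.3, 0.1, 1.5]
width: 0.0597
finger_force: 0.0
```

Emit:
servo_tool(
  commands=[0,0,0,0,0,0,0,0,0,0,0,0,0,0,0,0,0,0,0,0,0,0,0,0,0,0,0,0,0,0,-0.03,0,0,0,0,0,0,-0.08,0,0,0,0,0,0,-0.1,0,0,0,0,0,0,-0.1,0,0,0,0],
)

```text
time: 47.9
tool_pos: [0.5274, -0.0354, 0.2]
ee_rot: [3.138, 0.001, 1.647]
wrist_force: [-0.6, 0.3, -2.0]
width: 0.0399
finger_force: 30.0
```

```bash
python3 - <<'E'
from h import *
report(B,.05,.05,[.20,.045])
E
```

```text
w 0.0399 f 30.0 pos [ 0.5274 -0.0354  0.2   ] q [-0.17  0.04  1.45  0.    1.65 -0.25]
[ 0.507 -0.276  0.2  ] [-2.381e+02 -3.830e+01  1.000e-01] [ 0.2  0.  -0.8]
[ 0.507 -0.276  0.045] [-238.   -38.8  155.1] [ 0.2  0.  -0.8]
```

Emit:
servo_tool(
  commands=[-0.055,-0.009,0,0,0,0,0,-0.11,-0.018,0,0,0,0,0,-0.165,-0.027,0,0,0,0,0,-0.22,-0.035,0,0,0,0,0,-0.238,-0.038,0,0,0,0,0,-0.238,-0.038,0.03,0,0,0,0,-0.238,-0.038,0.09,0,0,0,0,-0.238,-0.038,0.14,0,0,0,0,-0.238,-0.038,0.158,0,0,0,0,-0.238,-0.038,0.158,0,0,0,0],
)

```text
time: 49.15
tool_pos: [0.506, -0.2743, 0.039]
ee_rot: [-3.139, -0.003, 1.647]
wrist_force: [0.5, -0.8, -0.4]
width: 0.0396
finger_force: 30.0
```

```bash
python3 - <<'E'
from h import *
report(B,.05,.05,[.0275])
E
```

```text
w 0.0396 f 30.0 pos [ 0.506  -0.2743  0.039 ] q [-0.6   0.25  1.55  0.    1.35 -0.67]
[ 0.507 -0.276  0.028] [-1.5  1.2 11.4] [-0.2 -0.1 -0.8]
```

Emit:
servo_tool(
  commands=[0,0,0.006,0,0,0,0,0,0,0.01,0,0,0,0,0,0,0.012,0,0,0,0,0,0,0.013,0,0,0,0,0,0,0.014,0,0,0,0,0,0,0.014,0,0,0,0],
)

```text
time: 49.9
tool_pos: [0.507, -0.2756, 0.0278]
ee_rot: [3.141, 0.001, 1.647]
wrist_force: [-2.2, 1.5, 5.4]
width: 0.0399
finger_force: 30.0
```

Emit:
servo_tool(
  commands=[0,0,-0.001,0,0,0,0.06,0,0,-0.001,0,0,0,0.06,0,0,-0.001,0,0,0,0.06,0,0,-0.04,0,0,0,0.06,0,0,-0.1,0,0,0,0.06,0,0,-0.15,0,0,0,0.06,0,0,-0.172,0,0,0,0.06,0,0,-0.172,0,0,0,0.06],
)

```text
time: 50.9
tool_pos: [0.5078, -0.2761, 0.2009]
ee_rot: [3.138, 0.003, 1.647]
wrist_force: [0.5, 0.3, -0.1]
width: 0.0602
finger_force: 0.0
```

```bash
python3 - <<'E'
from h import *
o=robot.get_obs();print(o["tool_pos"],o["width"]); print(go([.663,-.0205,.20],.093))
t=snapshot("scene");print(*coils(t,.076),sep="\n");print("bin");print(*coils(t,.004),sep="\n")
E
```

```text
[ 0.50780654 -0.27610293  0.20088327] 0.06018473700064913
(array([243.1, 174.1,   0.8]), array([ 0.2,  0.2, -1. ]))
(array([0.5593, 0.0665]), np.float64(-1.488), (array([ 0.5566393 ,  0.06520418, -1.55469459]), np.float64(0.9441538721106799)), 0.87)
(array([0.6588, 0.0738]), np.float64(-1.514), (array([ 0.65637479,  0.07344165, -1.53893604]), np.float64(0.9020302932645826)), 0.74)
(array([ 0.6695, -0.0153]), np.float64(-1.51), (array([ 0.66654028, -0.01660568, -1.3216145 ]), np.float64(0.8388290713324361)), 0.72)
bin
(array([0.4908, 0.0217]), np.float64(-1.488), (array([ 0.48929695,  0.02163291, -1.52766308]), np.float64(0.9193043478260869)), 0.87)
(array([0.5955, 0.0293]), np.float64(-1.514), (array([ 0.5947246 ,  0.02965896, -1.53106142]), np.float64(0.9217257844474761)), 0.74)
(array([ 0.6067, -0.0644]), np.float64(-1.51), (array([ 0.60360703, -0.06572782, -1.46633716]), np.float64(0.914889705882353)), 0.72)
```

Emit:
servo_tool(
  commands=[0.045,0.032,0,0,0,-1,0.06,0.09,0.064,0,0,0,-1,0.06,0.135,0.097,0,0,0,-1,0.06,0.18,0.129,0,0,0,-1,0.06,0.22,0.158,0,0,0,-1,0.06,0.243,0.174,0,0,0,-1,0.06,0.243,0.174,0,0,0,-1,0.06,0.243,0.174,0.05,0,0,-1,0.06,0.243,0.174,0.06,0,0,-1,0.06,0.243,0.174,0.06,0,0,-1,0.06],
)

```text
time: 52.3
tool_pos: [0.6607, -0.0208, 0.1371]
ee_rot: [-3.138, -0.001, 1.663]
wrist_force: [-0.0, -0.4, -0.1]
width: 0.0601
finger_force: 0.0
```

```bash
python3 - <<'E'
from h import *
o=robot.get_obs();print(o["tool_pos"],o["width"]); print(go([.663,-.0205,.099],.093))
E
```

```text
[ 0.66067849 -0.02083968  0.13710011] 0.060100804826700986
(array([ 0.1,  2.5, 38.1]), array([-0.2, -0. , -0. ]))
```

Emit:
servo_tool(
  commands=[0,0.001,0.025,0,0,0,0.06,0,0.001,0.04,0,0,0,0.06,0,0.001,0.04,0,0,0,0.06,0,0.001,0.04,0,0,0,0,0,0.001,0.04,0,0,0,0,0,0.001,0.04,0,0,0,0,0,0.001,0.04,0,0,0,0],
)

```text
time: 53.18
tool_pos: [0.6634, -0.0199, 0.0998]
ee_rot: [3.14, 0.0, 1.664]
wrist_force: [-0.1, 0.4, 3.5]
width: 0.0399
finger_force: 30.0
```

Emit:
servo_tool(
  commands=[0,0,-0.03,0,0,0,0,0,0,-0.08,0,0,0,0,0,0,-0.1,0,0,0,0,0,0,-0.1,0,0,0,0],
)

```text
time: 53.68
tool_pos: [0.6637, -0.0199, 0.2006]
ee_rot: [3.138, 0.001, 1.664]
wrist_force: [-0.5, -0.5, -1.2]
width: 0.0401
finger_force: 30.0
```

```bash
python3 - <<'E'
from h import *
report(B,.05,-.05,[.20,.045])
E
```

```text
w 0.0401 f 30.0 pos [ 0.6637 -0.0199  0.2006] q [-0.12  0.34  1.1   0.    1.7  -0.21]
[ 0.516 -0.375  0.2  ] [-3.401e+02 -1.800e+02  1.000e-01] [0.2 0.  0.2]
[ 0.516 -0.375  0.045] [-340.  -180.6  155.1] [0.2 0.  0.2]
```

Emit:
servo_tool(
  commands=[-0.045,-0.024,0,0,0,0,0,-0.09,-0.048,0,0,0,0,0,-0.14,-0.074,0,0,0,0,0,-0.19,-0.1,0,0,0,0,0,-0.24,-0.127,0,0,0,0,0,-0.29,-0.154,0,0,0,0,0,-0.34,-0.18,0,0,0,0,0,-0.34,-0.18,0,0,0,0,0,-0.34,-0.18,0.05,0,0,0,0,-0.34,-0.18,0.06,0,0,0,0],
)

```text
time: 54.92
tool_pos: [0.5131, -0.372, 0.1321]
ee_rot: [-3.134, -0.009, 1.665]
wrist_force: [0.0, -0.3, -2.3]
width: 0.0401
finger_force: 30.0
```

```bash
python3 - <<'E'
from h import *
report(B,.05,-.05,[.028])
E
```

```text
w 0.0401 f 30.0 pos [ 0.5131 -0.372   0.1321] q [-0.72  0.31  1.28  0.    1.57 -0.81]
[ 0.516 -0.375  0.028] [ -4.5   3.7 104. ] [-0.4 -0.5  0.2]
```

Emit:
servo_tool(
  commands=[0,0,0.04,0,0,0,0,0,0,0.08,0,0,0,0,0,0,0.1,0,0,0,0,0,0,0.104,0,0,0,0,0,0,0.106,0,0,0,0,0,0,0.108,0,0,0,0,0,0,0.108,0,0,0,0],
)

```text
time: 55.8
tool_pos: [0.5158, -0.3756, 0.0317]
ee_rot: [3.14, 0.001, 1.664]
wrist_force: [0.1, 0.3, -1.8]
width: 0.0399
finger_force: 30.0
```

Emit:
servo_tool(
  commands=[0,0,0.002,0,0,0,0,0,0,0.003,0,0,0,0,0,0,0.004,0,0,0,0,0,0,0.004,0,0,0,0,0,0,0.004,0,0,0,0.06,0,0,0.004,0,0,0,0.06,0,0,0.004,0,0,0,0.06],
)

```text
time: 56.68
tool_pos: [0.5153, -0.375, 0.026]
ee_rot: [-3.141, -0.0, 1.664]
wrist_force: [0.8, -0.7, -0.5]
width: 0.06
finger_force: 0.0
```

Emit:
servo_tool(
  commands=[0,0,-0.05,0,0,0,0.06,0,0,-0.11,0,0,0,0.06,0,0,-0.17,0,0,0,0.06,0,0,-0.172,0,0,0,0.06,0,0,-0.172,0,0,0,0.06],
)

```text
time: 57.3
tool_pos: [0.5152, -0.3751, 0.198]
ee_rot: [-3.141, -0.0, 1.664]
wrist_force: [0.1, 0.5, -0.2]
width: 0.0599
finger_force: 0.0
```

```bash
python3 - <<'E'
from h import *
o=robot.get_obs();print(o["tool_pos"],o["width"]); print("D",go([.653,.0685,.20],.093),"B",go([.5535,.0595,.20],.093))
t=snapshot("scene");print(*coils(t,.076),sep="\n")
E
```

```text
[ 0.51522624 -0.37505487  0.19801359] 0.05987228621452887
D (array([428.8, 178.5,  -1.9]), array([-0., -0.,  0.])) B (array([429.1,  78.6,  -1.9]), array([-0., -0.,  0.]))
(array([0.659 , 0.0738]), np.float64(-1.511), (array([ 0.65450781,  0.07147605, -1.5221178 ]), np.float64(0.9343307086614173)), 0.77)
(array([0.5591, 0.0668]), np.float64(-1.511), (array([ 0.55337094,  0.06043397, -1.29542505]), np.float64(0.873794916739702)), 0.72)
```

Emit:
servo_tool(
  commands=[0.05,0.009,-0.002,0,0,0,0.06,0.1,0.018,-0.002,0,0,0,0.06,0.15,0.028,-0.002,0,0,0,0.06,0.205,0.038,-0.002,0,0,0,0.06,0.26,0.048,-0.002,0,0,0,0.06,0.32,0.058,-0.002,0,0,0,0.06,0.38,0.07,-0.002,0,0,0,0.06,0.429,0.079,-0.002,0,0,0,0.06,0.429,0.079,-0.002,0,0,0,0.06,0.429,0.079,-0.002,0,0,0,0.06],
)

```text
time: 58.65
tool_pos: [0.5532, 0.059, 0.1986]
ee_rot: [-3.138, 0.0, 1.664]
wrist_force: [0.1, -1.4, -0.2]
width: 0.0599
finger_force: 0.0
```

```bash
python3 - <<'E'
from h import *
o=robot.get_obs();print(o["tool_pos"],o["width"]); print(go([.5535,.0595,.099],.093))
E
```

```text
[0.55321499 0.05899561 0.19856098] 0.05985675312410778
(array([ 0.5,  0.7, 99.6]), array([-0.2,  0. ,  0. ]))
```

Emit:
servo_tool(
  commands=[0,0,0.05,0,0,0,0.06,0,0,0.09,0,0,0,0.06,0,0,0.1,0,0,0,0.06,0,0,0.1,0,0,0,0.06,0,0,0.1,0,0,0,0,0,0,0.1,0,0,0,0,0,0,0.1,0,0,0,0,0,0,0.1,0,0,0,0],
)

```text
time: 59.65
tool_pos: [0.5548, 0.0593, 0.1023]
ee_rot: [3.139, 0.001, 1.664]
wrist_force: [-0.7, -0.6, 6.2]
width: 0.0402
finger_force: 30.0
```

Emit:
servo_tool(
  commands=[0,0,-0.03,0,0,0,0,0,0,-0.08,0,0,0,0,0,0,-0.1,0,0,0,0,0,0,-0.1,0,0,0,0],
)

```text
time: 60.15
tool_pos: [0.555, 0.0595, 0.2023]
ee_rot: [3.137, 0.0, 1.664]
wrist_force: [0.6, 0.2, -1.3]
width: 0.0399
finger_force: 30.0
```

```bash
python3 - <<'E'
from h import *
report(B,-.05,.05,[.20,.045])
E
```

```text
w 0.0399 f 30.0 pos [0.555  0.0595 0.2023] q [ 0.01  0.11  1.38  0.    1.65 -0.09]
[ 0.408 -0.285  0.2  ] [-329.  -178.8    1.6] [0.2 0.  0.2]
[ 0.408 -0.285  0.045] [-328.9 -179.4  156.6] [0.2 0.  0.2]
```

Emit:
servo_tool(
  commands=[-0.045,-0.024,0,0,0,0,0,-0.09,-0.048,0,0,0,0,0,-0.14,-0.076,0,0,0,0,0,-0.19,-0.103,0,0,0,0,0,-0.24,-0.13,0,0,0,0,0,-0.29,-0.158,0,0,0,0,0,-0.329,-0.179,0,0,0,0,0,-0.329,-0.179,0,0,0,0,0,-0.329,-0.179,0.05,0,0,0,0,-0.329,-0.179,0.06,0,0,0,0],
)

```text
time: 61.4
tool_pos: [0.4043, -0.2819, 0.1354]
ee_rot: [-3.135, -0.008, 1.665]
wrist_force: [0.1, -0.4, -1.2]
width: 0.0398
finger_force: 30.0
```

```bash
python3 - <<'E'
from h import *
report(B,-.05,.05,[.030])
E
```

```text
w 0.0398 f 30.0 pos [ 0.4043 -0.2819  0.1354] q [-0.72 -0.    1.62  0.    1.53 -0.82]
[ 0.408 -0.285  0.03 ] [ -3.9   3.8 105.4] [-0.4 -0.4  0.2]
```

Emit:
servo_tool(
  commands=[0,0,0.04,0,0,0,0,0,0,0.08,0,0,0,0,0,0,0.1,0,0,0,0,0,0,0.105,0,0,0,0,0,0,0.107,0,0,0,0,0,0,0.109,0,0,0,0,0,0,0.109,0,0,0,0],
)

```text
time: 62.28
tool_pos: [0.4069, -0.2852, 0.0323]
ee_rot: [3.14, 0.001, 1.664]
wrist_force: [-0.2, 0.4, -0.7]
width: 0.0401
finger_force: 30.0
```

Emit:
servo_tool(
  commands=[0,0,0.001,0,0,0,0,0,0,0.002,0,0,0,0,0,0,0.003,0,0,0,0,0,0,0.003,0,0,0,0,0,0,0.003,0,0,0,0.06,0,0,0.003,0,0,0,0.06,0,0,0.003,0,0,0,0.06],
)

```text
time: 63.15
tool_pos: [0.4063, -0.2848, 0.0282]
ee_rot: [-3.141, -0.0, 1.664]
wrist_force: [0.4, -0.1, -0.1]
width: 0.0601
finger_force: 0.0
```

Emit:
servo_tool(
  commands=[0,0,-0.05,0,0,0,0.06,0,0,-0.11,0,0,0,0.06,0,0,-0.17,0,0,0,0.06,0,0,-0.17,0,0,0,0.06,0,0,-0.17,0,0,0,0.06],
)

```text
time: 63.78
tool_pos: [0.4062, -0.2847, 0.1977]
ee_rot: [-3.141, -0.001, 1.664]
wrist_force: [-0.3, 0.6, -0.5]
width: 0.0599
finger_force: 0.0
```

```bash
python3 - <<'E'
from h import *
o=robot.get_obs();print(o["tool_pos"],o["width"]); print("D",go([.653,.0685,.20],.093))
t=snapshot("scene");print(*coils(t,.076),sep="\n")
E
```

```text
[ 0.40621161 -0.28470142  0.19774137] 0.05989176202669962
D (array([328.7, 278.6,  -2.2]), array([-0., -0.,  0.]))
(array([0.6588, 0.074 ]), np.float64(-1.52), (array([ 0.65596331,  0.07286865, -1.49933742]), np.float64(0.9471079492731209)), 0.59)
(array([ 0.4895, -0.2171]), np.float64(0.894), (array([ 0.47903915, -0.22405491,  1.52519693]), np.float64(0.7742261784341493)), 0.49)
```

Emit:
servo_tool(
  commands=[0.038,0.032,-0.002,0,0,0,0.06,0.076,0.064,-0.002,0,0,0,0.06,0.115,0.097,-0.002,0,0,0,0.06,0.155,0.131,-0.002,0,0,0,0.06,0.195,0.165,-0.002,0,0,0,0.06,0.24,0.203,-0.002,0,0,0,0.06,0.285,0.242,-0.002,0,0,0,0.06,0.329,0.279,-0.002,0,0,0,0.06,0.329,0.279,-0.002,0,0,0,0.06,0.329,0.279,-0.002,0,0,0,0.06],
)

```text
time: 65.12
tool_pos: [0.6526, 0.0683, 0.1982]
ee_rot: [-3.137, 0.0, 1.664]
wrist_force: [0.3, 0.5, 0.1]
width: 0.0599
finger_force: 0.0
```

```bash
python3 - <<'E'
from h import *
o=robot.get_obs();print(o["tool_pos"],o["width"]); print(go([.653,.0685,.099],.093))
E
```

```text
[0.65258806 0.06829431 0.19823205] 0.05994315285772225
(array([ 0.2,  0.8, 99.2]), array([-0.2,  0. ,  0. ]))
```

Emit:
servo_tool(
  commands=[0,0,0.05,0,0,0,0.06,0,0,0.09,0,0,0,0.06,0,0,0.1,0,0,0,0.06,0,0,0.1,0,0,0,0.06,0,0,0.1,0,0,0,0,0,0,0.1,0,0,0,0,0,0,0.1,0,0,0,0,0,0,0.1,0,0,0,0],
)

```text
time: 66.12
tool_pos: [0.6543, 0.0686, 0.1026]
ee_rot: [3.139, 0.0, 1.664]
wrist_force: [-1.4, -1.0, 6.9]
width: 0.0398
finger_force: 30.0
```

Emit:
servo_tool(
  commands=[0,0,-0.03,0,0,0,0,0,0,-0.08,0,0,0,0,0,0,-0.1,0,0,0,0,0,0,-0.1,0,0,0,0],
)

```text
time: 66.62
tool_pos: [0.6546, 0.0688, 0.2027]
ee_rot: [3.137, 0.0, 1.664]
wrist_force: [-0.5, -0.0, -1.4]
width: 0.0398
finger_force: 30.0
```

```bash
python3 - <<'E'
from h import *
report(B,-.05,-.05,[.20,.045])
E
```

```text
w 0.0398 f 30.0 pos [0.6546 0.0688 0.2027] q [ 0.02  0.33  1.11  0.    1.7  -0.07]
[ 0.417 -0.384  0.2  ] [-428.9 -279.3    1.4] [0.3 0.  0.2]
[ 0.417 -0.384  0.045] [-428.9 -280.   156.4] [0.3 0.  0.2]
```

Emit:
servo_tool(
  commands=[-0.038,-0.025,0,0,0,0,0,-0.08,-0.052,0,0,0,0,0,-0.125,-0.081,0,0,0,0,0,-0.17,-0.111,0,0,0,0,0,-0.215,-0.14,0,0,0,0,0,-0.26,-0.169,0,0,0,0,0,-0.305,-0.199,0,0,0,0,0,-0.35,-0.228,0,0,0,0,0,-0.395,-0.257,0,0,0,0,0,-0.429,-0.28,0,0,0,0,0],
)

```text
time: 67.88
tool_pos: [0.4129, -0.3856, 0.1976]
ee_rot: [-3.139, -0.003, 1.663]
wrist_force: [0.5, -0.1, -1.9]
width: 0.0403
finger_force: 30.0
```

Emit:
servo_tool(
  commands=[0,0,0,0,0,0,0,0,0,0,0,0,0,0],
)

```text
time: 68.12
tool_pos: [0.4146, -0.3836, 0.1986]
ee_rot: [-3.14, -0.003, 1.664]
wrist_force: [0.1, 0.8, -1.6]
width: 0.04
finger_force: 30.0
```

```bash
python3 - <<'E'
from h import *
report(B,-.05,-.05,[.030])
E
```

```text
w 0.04 f 30.0 pos [ 0.4146 -0.3836  0.1986] q [-0.85  0.13  1.36  0.    1.66 -0.94]
[ 0.417 -0.384  0.03 ] [ -1.5   2.3 168.6] [-0.1 -0.2  0.2]
```

Emit:
servo_tool(
  commands=[0,0.001,0.05,0,0,0,0,0,0.001,0.1,0,0,0,0,0,0.001,0.145,0,0,0,0,0,0.001,0.16,0,0,0,0,0,0.001,0.165,0,0,0,0,0,0.001,0.166,0,0,0,0,0,0.001,0.166,0,0,0,0],
)

```text
time: 69.0
tool_pos: [0.4168, -0.3855, 0.0365]
ee_rot: [3.139, 0.003, 1.664]
wrist_force: [-0.6, -0.3, -1.6]
width: 0.04
finger_force: 30.0
```

Emit:
servo_tool(
  commands=[0,0,0.003,0,0,0,0,0,0,0.005,0,0,0,0,0,0,0.006,0,0,0,0,0,0,0.006,0,0,0,0],
)

```text
time: 69.5
tool_pos: [0.416, -0.3849, 0.0305]
ee_rot: [3.141, 0.001, 1.664]
wrist_force: [-1.8, 2.3, 6.7]
width: 0.04
finger_force: 30.0
```

Contact. I'll release, rise, and move clear in front of the bin for a last look.

Emit:
servo_tool(
  commands=[0,0,-0.001,0,0,0,0.06,0,0,-0.001,0,0,0,0.06,0,0,-0.001,0,0,0,0.06,0,0,-0.05,0,0,0,0.06,0,0,-0.11,0,0,0,0.06,0,0,-0.17,0,0,0,0.06,0.05,-0.05,-0.2,0,0,0,0.06,0.1,-0.09,-0.2,0,0,0,0.06,0.15,-0.1,-0.2,0,0,0,0.06,0.2,-0.1,-0.2,0,0,0,0.06],
)

```text
time: 70.75
tool_pos: [0.2963, -0.1932, 0.2286]
ee_rot: [3.141, 0.001, 1.662]
wrist_force: [0.6, 0.9, -0.8]
width: 0.0599
finger_force: 0.0
```

```bash
python3 - <<'E'
from h import *
o=robot.get_obs();print(o["tool_pos"],o["width"],o["time"])
v=snapshot("top"); print(*coils(v,.004),sep="\n")
cv2.imwrite("pics/t9.png",v["img"])
E
```

```text
[ 0.2962506  -0.19321548  0.22860684] 0.059902382364525254 70.75
(array([ 0.5146, -0.3745]), np.float64(-1.485), (array([ 0.51550956, -0.37676906, -1.4789682 ]), np.float64(0.9247971145175834)), 0.86)
(array([ 0.4069, -0.2842]), np.float64(-1.532), (array([ 0.40683642, -0.28542664, -1.50365924]), np.float64(0.9094851970582689)), 0.84)
(array([ 0.4175, -0.3834]), np.float64(-1.467), (array([ 0.41647966, -0.3859585 , -1.45191315]), np.float64(0.9217791411042945)), 0.72)
```

View pics/t9.png

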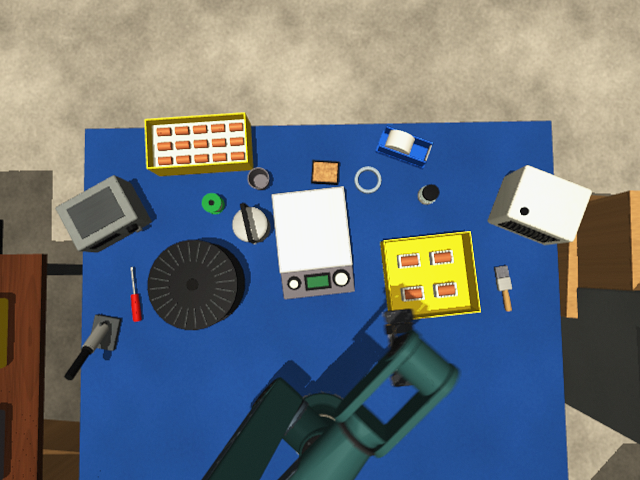

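All four coils lie upright in the yellow bin, at (409,260), (441,257), (413,293) and (446,289). The canister stands beside the scale at (251,224), the platform is bare and the bystanders are where they were. I'm handing in.

```bash
python3 -c "
from bench import close_job
print(close_job())"
```

```text
the job is handed in; nothing more can be done
None
```

The job is handed in at about 71 s: scale zeroed bare, all four coils recorded together and lowered into the yellow bin, and the canister left standing beside the scale; both keys' full presses were judged from force and travel.

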